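# Slide a circuit board out over the end of its ledge for the edge connector

## Task

Get the green circuit board ready for its edge test connector: on the low ledge where it lies, push it back until it sits square against the raised lip along the ledge's back, and slide it along the lip towards the open end, which its gold contacts face, until all of the gold contacts stick out past that end but no more than about a third of the board overhangs. Only push it: the board must not be lifted, tipped up or dropped, and the other loose things on the bench stay where they are.

Things in the scene. Friction and masses are not known exactly. Their poses are not given: they have to be found in the camera images.
- ledge: Low riser of folded ivory sheet, fixed to the bench: 160 mm deep (its x, to the back), 420 mm long (its y, to the open end), flat top 60 mm up. Origin: centre of its footprint at bench height. A lip 4 mm thick and 12 mm high stands along the whole back edge (x = 76 to 80 mm) and a like one across the shut end (y = -210 mm); none at the front or the open end (y = +210 mm)
- ledge_end (a point): Middle of the ledge's open end, at the height of its flat top (60 mm above the bench): 0, 210, 60 mm in the ledge's axes, same axes
- lip_face (a point): Foot of the back lip's front face, half-way along the ledge, at the height of the flat top: 76, 0, 60 mm in the ledge's axes, same axes. The board's back edge must come to lie along this face
- board: Flat green circuit board lying loose on the ledge: 100 (its x) by 150 (its y) by 4 mm, about 0.14 kg, with parts up to 3 mm high on top; plain upright edges. Origin: centre of its underside; x to its back edge, y to its gold end. Gold contacts take the last 20 mm before that end. Starts skew by up to 0.18 rad, its centre 66 to 82 mm from the lip, its gold end 20 to 90 mm short of the open end
- gold_end (a point): Middle of the board's gold-contact end, on the underside: 0, 75, 0 mm in the board's axes, same axes
- back_edge (a point): Middle of the board's long back edge, on the underside: 50, 0, 0 mm in the board's axes, same axes
- capacitor: Bystander: loose black can capacitor, 32 mm across, 44 mm high, standing on the ledge near the shut end. Origin: centre of its underside
- choke: Bystander: loose round copper-wound choke, 40 mm across, 14 mm high, lying on the ledge near the shut end. Origin: centre of its underside
- connector: Bystander: loose blue edge test connector, 18 x 112 x 20 mm, lying on the bench behind the ledge. Origin: centre of its underside; y along it
- multimeter: Bystander: loose yellow multimeter lying face up on the bench, 185 x 86 x 45 mm. Origin: centre of its underside; x along it
- flux_bottle: Bystander: loose white bottle with a red cap, 40 mm across, 75 mm high, on the bench in front of the ledge near its shut end. Origin: centre of its underside
- solder_reel: Bystander: loose metal reel, 54 mm across, 40 mm high, on the bench beyond the ledge's open end. Origin: centre of its underside
- screwdriver: Bystander: loose screwdriver with a red handle, 170 mm long, lying on the bench in front of the ledge, near its open end. Origin on its underside; x along it
Not all that is in view belongs to the job. Several things have the shape of the board; the one meant has the colours described above.

How it is judged:
By the outcome, as a careful person would: the job done as asked, in the order asked, and still so for the second after the job is handed in, with the robot touching nothing.
It also fails if it takes over 51 s, if anything falls off the work surface, if the arm or the gripper's body presses on something with over 40 N, if the wrist force passes 120 N, or if a joint passes its speed limit or range.

## Robot

A 7-joint arm with a two-finger parallel gripper is mounted at the origin on the work surface. World frame = base frame: x ahead of the robot, y to its left, z up, the work surface at z = 0. Lengths are in mm, angles in rad, forces in N, time in s.
With the tool pointing down it reaches from about 425 to 800 mm from the base axis. Payload 8.3 kg.
Tool frame: the origin (TCP) lies between the finger pads; the fingertips stand 19 mm ahead of it and the grasp point (between the pads) is the TCP (manip.finger_overhang is the distance from the TCP to the fingertips, in mm); y points along the fingers, z is the direction in which the jaws open and shut, and the axes are right-handed (so a half turn about y gives the same grasp; the last joint's range is limited). The gripper opens to 85 mm and grips with 20 to 120 N. Pads are 22 mm wide; open, the fingers measure 114 mm over their backs; the gripper's body (76 mm by 85 mm) begins 54 mm behind the grasp point. The pads swing forward as they close: fully open they stand 13 mm farther back than shut.
Start: joints at [-1.236, 0.383, 0.016, 1.37, -0.006, 1.388, -0.046], TCP at [242.066, 576.199, 213.379] pointing down, gripper open.
Joint ranges: [-2.95, 2.95], [-0.25, 2.06], [-1.52, 1.56], [0.18, 2.33], [-1.44, 4.58], [0.02, 2.06], [-3.01, 3.01]. Speed limits (rad/s): [2.39, 2.39, 3.01, 3.01, 3.14, 3.14, 3.14].

## Interface

Orientations are given as a rotation vector (axis times angle).
In Python, from station import get_obs, optics, workorder, manip gives the robot as it stands.
- The arm moves only by the tool play_rows, never from a script. Its argument "commands" is a list of rows, each an object with "linear": the shift along the world's x, y, z in units of 30 mm (1.0 is 30 mm), a list of three; "rotation": the turn, a rotation vector about the world's x, y, z in units of 8 degrees (1.0 is 8 degrees), a list of three; "jaw": the gripper's target within -1 to 1 (shut at 1, half-way at 0, fully open at -1). In form: [{"linear": [dx, dy, dz], "rotation": [rx, ry, rz], "jaw": jaw}, ...]. A call has exactly 5 rows; each row is the pose to reach, as a shift and turn from the pose commanded when the call began; what a row does not reach only later rows make up. A row lasts 1/10 s, in which the tool goes at most 50 mm and 8.59 degrees, less where a joint would pass 70% of its speed; a pose out of reach is approached as far as the arm can. A call with a gripper value outside its range is refused whole. The fingers move at their own pace and stop on an object; "newtons" is the grip in N (left out, the last holds). Time passes only in rows, so rows that repeat a pose let the fingers close, or fill a call up. It gives the time, the measured TCP pose, the force and the opening at its end, in the units of the state.
- get_obs(): the state, without advancing time (a new reading comes with each control period).
- optics.read_camera(name): name is "scene" or "side" or "wrist"; returns the picture (480x640x3 uint8, blue, green, red); there is no depth.
- optics.calibration(name): a dict with "fx", "fy", "cx", "cy" (pixels), "rvec" (rotation vector, rad) and "tvec" (3), from world to camera coordinates, as OpenCV has them. Camera axes: x right, y down, z forward; pixel columns grow to the right and rows downward; lengths in mm; the calibration is good to about 2 mm. A picture is of the moment at which its call begins: read the wrist's pose just before it. calibration takes no time and is no camera call; for the wrist camera it gives the pose at the moment of the call.
- workorder.hand_in(): hands the job in, once; it reports no verdict.
The state is a dict: "time": time; "q": joint angles; "joint_velocities": joint speeds; "effort": joint torques, N m; "eef_pos": TCP position; "ee_rot": TCP orientation; "contact_force": force on the tool from outside, world axes, zero at the start; "moment": the same for the moment, N m; "gripper_width": finger opening in mm.
Only numpy, scipy, OpenCV 4.12 (cv2) and the standard library are available. Lean on these libraries where they do the work, as an engineer would, in place of code of your own. Each camera call takes 0.05 s, during which the arm holds its last target.

## Working session

There is one attempt and no reset: what is moved stays moved. The work goes in short steps, Python scripts to look and compute and a tool call to move; the robot and the scene stay as the last step left them, time stands still between calls to the robot, and variables do not carry over. Pictures are saved under pics/ and viewed, and the job is handed in when it is done.

Besides the shell and the picture viewer there is one more tool, called after "Call:" in YAML: its name, and indented under it one key for each argument. play_rows: Moves the arm, as the interface text tells. Its arguments: {"type":"object","properties":{"commands":{"type":"array"},"newtons":{"type":"number"}},"required":["commands"]}

```bash
mkdir -p pics; ls; python3 - <<'E'
from station import get_obs, optics, workorder, manip
import cv2
o=get_obs()
print({k:o[k] for k in ('time','eef_pos','ee_rot','contact_force','gripper_width')})
for n in ("scene","side","wrist"):
    c=optics.calibration(n); print(n,c)
    cv2.imwrite(f"pics/{n}0.png",optics.read_camera(n))
E
```

```text
pics
{'time': 0.0, 'eef_pos': array([241.8782625 , 575.71067925, 212.36501958]), 'ee_rot': array([-1.55011842,  0.31240367, -0.31182625]), 'contact_force': array([-0.43778742,  0.25944165, -0.17661509]), 'gripper_width': 85.66455633604835}
scene {'fx': 592.1376358375106, 'fy': 592.1376358375106, 'cx': 319.0679318868384, 'cy': 237.6319069804028, 'rvec': array([ 1.78991584,  1.42649605, -0.74888899]), 'tvec': array([ -86.14346277, -232.80327533, 2027.86856499])}
side {'fx': 518.8756257369174, 'fy': 518.8756257369174, 'cx': 324.25218749702634, 'cy': 238.7378624133479, 'rvec': array([ 2.11254233, -0.32838995,  0.20113205]), 'tvec': array([-498.24179545,  142.14096626, 1098.75372931])}
wrist {'fx': 377.38295454825726, 'fy': 377.38295454825726, 'cx': 309.86536655060667, 'cy': 248.48377275741652, 'rvec': array([-2.402968  , -1.59671967, -0.23646128]), 'tvec': array([-625.07966776,  -38.17488616,  380.03511336])}
```

View pics/scene0.png

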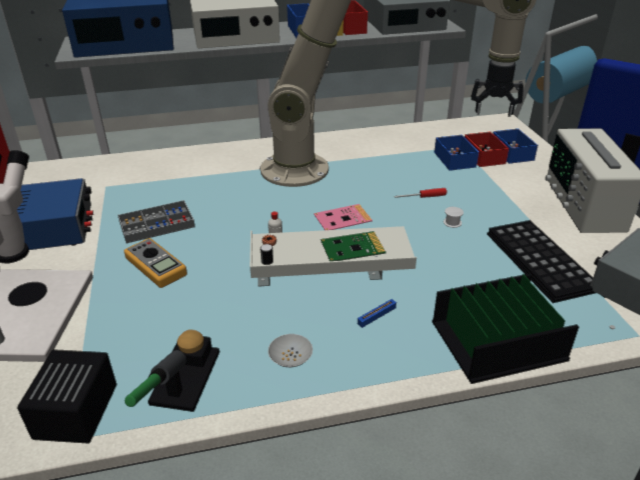

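View pics/side0.png

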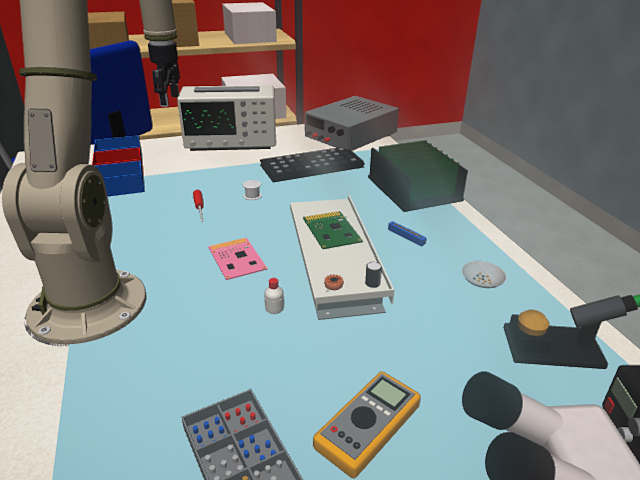

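View pics/wrist0.png

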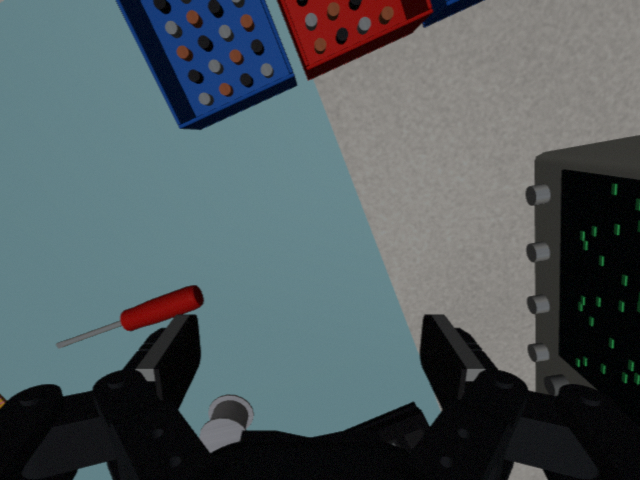

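The side view shows the green board with gold contacts on the ledge (side ~332,230; scene ~352,246). A pink board lies on the bench (side ~238,258; scene ~343,216). The one meant is green and on the ledge. I'll check it in an enlarged crop.

```bash
cat > h.py <<'E'
import numpy as np, cv2
def proj(c,P):
    K=np.array([[c['fx'],0,c['cx']],[0,c['fy'],c['cy']],[0,0,1.]])
    return cv2.projectPoints(np.float64(P).reshape(-1,1,3),c['rvec'],c['tvec'],K,None)[0].reshape(-1,2)
def ray(c,uv):
    R=cv2.Rodrigues(np.float64(c['rvec']))[0]; uv=np.atleast_2d(np.float64(uv))
    d=np.c_[(uv[:,0]-c['cx'])/c['fx'],(uv[:,1]-c['cy'])/c['fy'],np.ones(len(uv))]@R
    return -R.T@np.float64(c['tvec']), d
def plane(c,uv,z):
    o,d=ray(c,uv); return o+d*((z-o[2])/d[:,2])[:,None]
def tri(c1,u1,c2,u2):
    o1,d1=ray(c1,u1);o2,d2=ray(c2,u2);out=[]
    for a,b in zip(d1,d2):
        s=np.linalg.lstsq(np.c_[a,-b],o2-o1,rcond=None)[0]
        p,q=o1+a*s[0],o2+b*s[1]; out.append(np.r_[(p+q)/2,np.linalg.norm(p-q)])
    return np.array(out)
E
python3 - <<'E'
import cv2
a=cv2.imread('pics/scene0.png')[205:290,240:425];b=cv2.imread('pics/side0.png')[185:320,280:400]
cv2.imwrite('pics/cs.png',cv2.resize(a,None,fx=4.3,fy=4.3,interpolation=cv2.INTER_CUBIC))
cv2.imwrite('pics/cd.png',cv2.resize(b,None,fx=4.4,fy=4.4,interpolation=cv2.INTER_CUBIC))
E
```

```text
(no output)
```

View pics/cs.png

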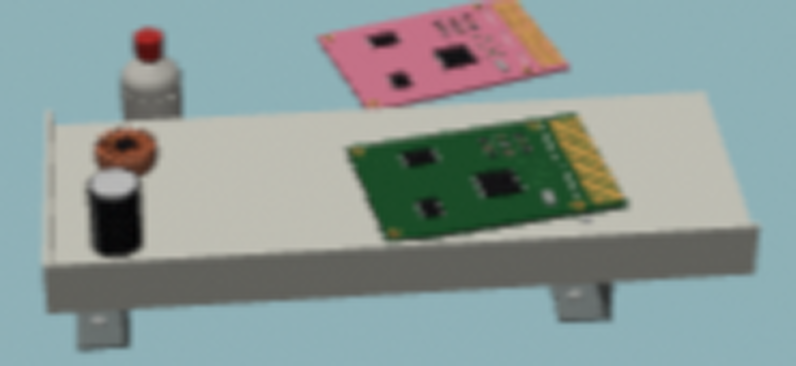

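View pics/cd.png

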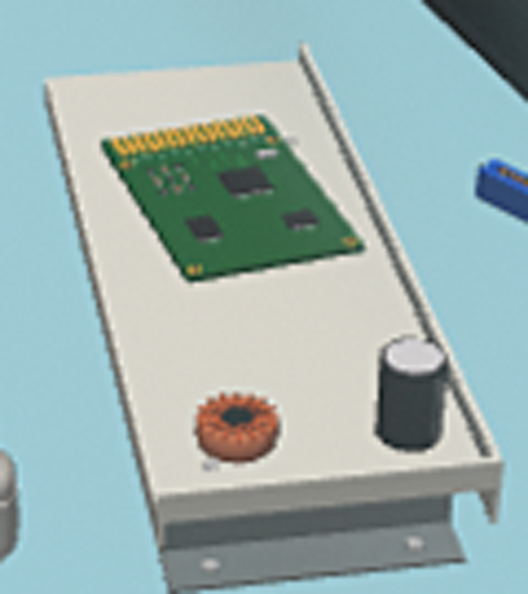

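```bash
python3 - <<'E'
from station import optics
from h import *
np.set_printoptions(precision=1,suppress=True)
S=optics.calibration('scene');D=optics.calibration('side')
# subpixel: green+gold mask -> minAreaRect-ish quad
def quad(f,roi):
    im=cv2.imread(f);x0,y0,x1,y1=roi
    h=cv2.cvtColor(im,cv2.COLOR_BGR2HSV)[y0:y1,x0:x1]
    m=(((h[...,0]>15)&(h[...,0]<85)&(h[...,1]>90))).astype(np.uint8)*255
    m=cv2.morphologyEx(m,cv2.MORPH_CLOSE,np.ones((5,5)))
    cs=max(cv2.findContours(m,cv2.RETR_EXTERNAL,cv2.CHAIN_APPROX_NONE)[0],key=cv2.contourArea)
    hl=cv2.convexHull(cs); q=cv2.approxPolyN(hl,4,ensure_convex=True).reshape(-1,2)
    return q+[x0,y0]
print(quad('pics/scene0.png',(300,225,400,275)),quad('pics/side0.png',(295,205,375,255)))
f=lambda p,s,o:(np.float64(p)+.5)/s-.5+o
d=f([(102,142),(268,116),(364,248),(190,280),(46,84),(303,45),(500,462)],4.4,[280,185])
s=f([(575,116),(628,206),(388,240),(348,150),(706,95),(757,228),(45,265)],4.3,[240,205])
print(s,d)
t=tri(S,s,D,d);print(t)
print(plane(S,s[:4],64));print(plane(D,d[:4],64))
for P in (t[:4,:3],plane(S,s[:4],64),plane(D,d[:4],64)):
  print([np.linalg.norm(P[i]-P[(i+1)%4]) for i in range(4)])
E
```

```text
[[386 252]
 [330 261]
 [321 239]
 [373 232]] [[362 241]
 [322 248]
 [302 217]
 [339 211]]
[[373.3 231.6]
 [385.7 252.5]
 [329.8 260.4]
 [320.5 239.5]
 [403.8 226.7]
 [415.7 257.6]
 [250.1 266.2]] [[302.8 216.9]
 [340.5 211. ]
 [362.3 241. ]
 [322.8 248.2]
 [290.1 203.7]
 [348.5 194.8]
 [393.2 289.6]]
[[ 508.3  125.6   63.7    2. ]
 [ 609.1  127.5   64.5    0.3]
 [ 609.7  -21.1   64.2    1.4]
 [ 512.3  -22.8   62.9    0.4]
 [ 498.4  215.9   57.7    1. ]
 [ 655.   192.    71.5    2. ]
 [ 596.7 -221.5   71.8    0.4]]
[[510.  124.6  64. ]
 [608.7 127.6  64. ]
 [608.6 -20.5  64. ]
 [513.5 -23.   64. ]]
[[508.1 127.   64. ]
 [609.4 128.6  64. ]
 [609.8 -21.9  64. ]
 [511.8 -24.6  64. ]]
[np.float64(100.82902039018549), np.float64(148.58941188145647), np.float64(97.43504749377584), np.float64(148.47903755248396)]
[np.float64(98.70465451480587), np.float64(148.01881764943968), np.float64(95.09116817173211), np.float64(147.62696964699072)]
[np.float64(101.25488721896505), np.float64(150.49169886145077), np.float64(98.0486495232414), np.float64(151.66620529825593)]
```

```bash
python3 - <<'E'
from station import get_obs,manip
from h import *
np.set_printoptions(precision=3,suppress=True)
R=cv2.Rodrigues(get_obs()['ee_rot'])[0];print(R)
th=-0.143; ex=np.array([np.cos(th),np.sin(th)]);ey=np.array([-ex[1],ex[0]]);C=np.array([547,-3.4])
for n,z in (("jaw||ly",np.r_[ey,0]),("jaw||-ly",np.r_[-ey,0]),("jaw||lx",np.r_[ex,0]),("-lx",np.r_[-ex,0])):
    y=np.array([0,0,-1.]);T=np.c_[np.cross(y,z),y,z]
    print(n,cv2.Rodrigues(T@R.T)[0].ravel()/np.radians(8))
for a in ((-72,57),(-35,57),(24,-25),(24,83),(-35,150)): print(a,C+a[0]*ex+a[1]*ey)
print([x for x in dir(manip) if x[0]!='_'])
E
```

```text
[[ 0.922 -0.001  0.387]
 [-0.387 -0.001  0.922]
 [-0.    -1.    -0.002]]
jaw||ly [ 0.01  -0.003  1.825]
jaw||-ly [ -0.004  -0.015 -20.675]
jaw||lx [ 0.006 -0.01  -9.425]
-lx [ 0.011  0.006 13.075]
(-72, 57) [483.858  63.279]
(-35, 57) [520.48   58.006]
(24, -25) [567.192 -31.565]
(24, 83) [582.584  75.332]
(-35, 150) [533.734 150.057]
['PlanningError', 'finger_overhang']
```

Call:
play_rows:
  commands:
    - {"linear": [0.6,-1.3,0],"rotation": [0,0,0.4],"jaw": -0.2}
    - {"linear": [1.2,-2.6,0],"rotation": [0,0,0.8],"jaw": -0.2}
    - {"linear": [1.8,-3.9,0],"rotation": [0,0,1.2],"jaw": -0.2}
    - {"linear": [2.4,-5.2,0],"rotation": [0,0,1.6],"jaw": -0.2}
    - {"linear": [3.0,-6.5,0],"rotation": [0,0,1.82],"jaw": -0.2}

```text
time: 0.65
eef_pos: [332.5, 379.4, 213.1]
ee_rot: [-1.568, 0.111, -0.111]
contact_force: [0.3, 0.3, 0.3]
gripper_width: 51.4
```

Call:
play_rows:
  commands:
    - {"linear": [0.6,-1.3,0],"rotation": [0,0,0],"jaw": -0.2}
    - {"linear": [1.2,-2.6,0],"rotation": [0,0,0],"jaw": -0.2}
    - {"linear": [1.8,-3.9,0],"rotation": [0,0,0],"jaw": -0.2}
    - {"linear": [2.4,-5.2,0],"rotation": [0,0,0],"jaw": -0.2}
    - {"linear": [3.0,-6.5,0],"rotation": [0,0,0],"jaw": -0.2}

```text
time: 1.15
eef_pos: [422.4, 184.4, 213.4]
ee_rot: [-1.568, 0.113, -0.113]
contact_force: [0.6, 0.5, 0.0]
gripper_width: 51.3
```

Call:
play_rows:
  commands:
    - {"linear": [0.6,-1.3,0],"rotation": [0,0,0],"jaw": -0.2}
    - {"linear": [1.2,-2.6,0],"rotation": [0,0,0],"jaw": -0.2}
    - {"linear": [1.8,-3.9,0],"rotation": [0,0,0],"jaw": -0.2}
    - {"linear": [1.97,-4.07,0],"rotation": [0,0,0],"jaw": -0.2}
    - {"linear": [1.97,-4.07,0],"rotation": [0,0,0],"jaw": -0.2}

```text
time: 1.65
eef_pos: [481.5, 62.6, 213.2]
ee_rot: [-1.568, 0.116, -0.115]
contact_force: [0.3, 1.6, -0.1]
gripper_width: 51.4
```

```bash
python3 - <<'E'
from station import get_obs,optics
from h import *
np.set_printoptions(precision=3,suppress=True)
o=get_obs();print(o['time'],o['eef_pos'],o['gripper_width'],o['contact_force'],cv2.Rodrigues(o['ee_rot'])[0])
cv2.imwrite('pics/w1.png',optics.read_camera('wrist'));print(optics.calibration('wrist'))
E
```

```text
1.65 [481.53   62.57  213.188] 51.443933705925446 [ 0.261  1.561 -0.149] [[ 0.989 -0.     0.147]
 [-0.147 -0.     0.989]
 [-0.    -1.    -0.   ]]
{'fx': 377.38295454825726, 'fy': 377.38295454825726, 'cx': 309.86536655060667, 'cy': 248.48377275741652, 'rvec': array([-2.198, -1.9  , -0.283]), 'tvec': array([-133.894, -484.798,  244.   ])}
```

View pics/w1.png

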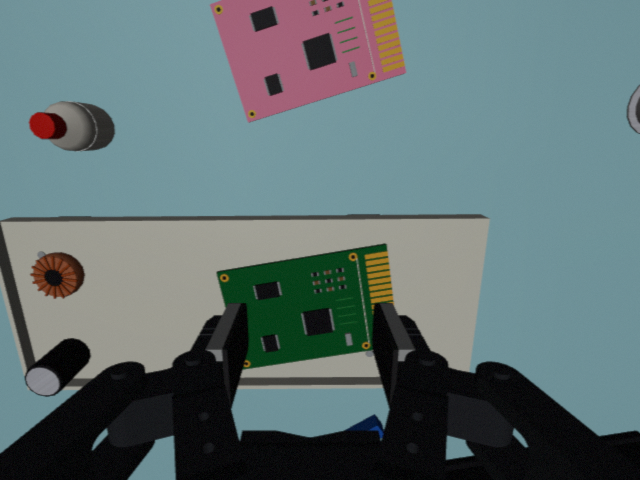

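The wrist view shows the whole ledge: open front corner at (488,217), shut front corner at about (3,219), board corners at (217,271), (387,244) and (246,369). I'll cross-check these against the two-view result.

```bash
python3 - <<'E'
from station import optics
from h import *
np.set_printoptions(precision=1,suppress=True)
W=optics.calibration('wrist')
im=cv2.imread('pics/w1.png')
L=plane(W,[(488,217),(5,220),(472,384)],60); L[2]=plane(W,[(472,379)],72)[0];print(L)
d=L[0]-L[1];print('len',np.hypot(*d[:2]),'theta',np.arctan2(-d[0],d[1]))
B=plane(W,[(217,271),(387,244),(244,369)],64);print(B,np.linalg.norm(B[0]-B[1]),np.linalg.norm(B[0]-B[2]));d=B[1]-B[0];print('th',np.arctan2(-d[0],d[1]))
E
```

```text
[[ 496.9  215.9   60. ]
 [ 440.2 -191.1   60. ]
 [ 647.5  194.4   72. ]]
len 410.94657610246827 theta -0.13845171072837964
[[510.1 -21.2  64. ]
 [507.1 128.2  64. ]
 [611.2 -17.2  64. ]] 149.50545318162727 101.11011382312631
th 0.02067099775403337
```

Call:
play_rows:
  commands:
    - {"linear": [0,0,-1.2],"rotation": [0,0,0],"jaw": -0.2}
    - {"linear": [0,0,-2.4],"rotation": [0,0,0],"jaw": -0.2}
    - {"linear": [0,0,-3.5],"rotation": [0,0,0],"jaw": -0.2}
    - {"linear": [0,0,-3.8],"rotation": [0,0,0],"jaw": -0.2}
    - {"linear": [0,0,-3.8],"rotation": [0,0,0],"jaw": -0.2}

```text
time: 2.2
eef_pos: [479.8, 65.3, 98.5]
ee_rot: [-1.569, 0.113, -0.109]
contact_force: [0.9, 0.4, 1.2]
gripper_width: 50.9
```

Call:
play_rows:
  commands:
    - {"linear": [0,0,-0.1],"rotation": [0,0,0],"jaw": -0.2}
    - {"linear": [0,0,-0.2],"rotation": [0,0,0],"jaw": -0.2}
    - {"linear": [0,0,-0.3],"rotation": [0,0,0],"jaw": -0.2}
    - {"linear": [0,0,-0.4],"rotation": [0,0,0],"jaw": -0.2}
    - {"linear": [0,0,-0.4],"rotation": [0,0,0],"jaw": -0.2}

```text
time: 2.7
eef_pos: [481.1, 64.0, 87.3]
ee_rot: [-1.568, 0.113, -0.113]
contact_force: [-0.3, 0.2, 0.4]
gripper_width: 51.4
```

Call:
play_rows:
  commands:
    - {"linear": [0,0,-0.06],"rotation": [0,0,0],"jaw": -0.2}
    - {"linear": [0,0,-0.12],"rotation": [0,0,0],"jaw": -0.2}
    - {"linear": [0,0,-0.18],"rotation": [0,0,0],"jaw": -0.2}
    - {"linear": [0,0,-0.24],"rotation": [0,0,0],"jaw": -0.2}
    - {"linear": [0,0,-0.24],"rotation": [0,0,0],"jaw": -0.2}

```text
time: 3.2
eef_pos: [481.0, 64.1, 79.9]
ee_rot: [-1.568, 0.113, -0.112]
contact_force: [-0.7, -0.3, 0.1]
gripper_width: 51.6
```

Call:
play_rows:
  commands:
    - {"linear": [0,0,-0.02],"rotation": [0,0,0],"jaw": -0.2}
    - {"linear": [0,0,-0.03],"rotation": [0,0,0],"jaw": -0.2}
    - {"linear": [0,0,-0.05],"rotation": [0,0,0],"jaw": -0.2}
    - {"linear": [0,0,-0.06],"rotation": [0,0,0],"jaw": -0.2}
    - {"linear": [0,0,-0.06],"rotation": [0,0,0],"jaw": -0.2}

```text
time: 3.7
eef_pos: [481.2, 64.1, 78.4]
ee_rot: [-1.568, 0.113, -0.113]
contact_force: [-0.2, -1.0, 0.6]
gripper_width: 51.4
```

```bash
python3 - <<'E'
from station import get_obs,optics
import cv2
b=optics.read_camera('side')[150:310,270:410]
cv2.imwrite('pics/d2.png',cv2.resize(b,None,fx=3.7,fy=3.7,interpolation=cv2.INTER_CUBIC))
o=get_obs();print(o['eef_pos'],o['contact_force'])
E
```

```text
[481.17042141  64.09420184  78.38953035] [-0.68454923 -0.53953025 -0.60302646]
```

View pics/d2.png

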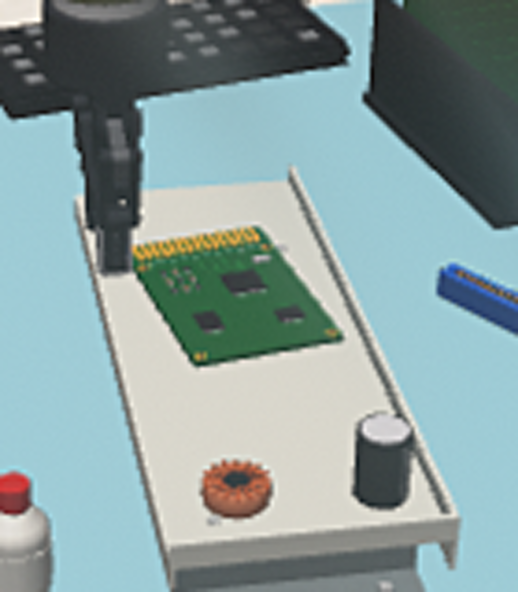

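Fingers stand on the ledge strip in front of the board (crop ~115,265) and haven't touched yet. Continuing down in small steps.

Call:
play_rows:
  commands:
    - {"linear": [0,0,-0.02],"rotation": [0,0,0],"jaw": -0.2}
    - {"linear": [0,0,-0.04],"rotation": [0,0,0],"jaw": -0.2}
    - {"linear": [0,0,-0.06],"rotation": [0,0,0],"jaw": -0.2}
    - {"linear": [0,0,-0.06],"rotation": [0,0,0],"jaw": -0.2}
    - {"linear": [0,0,-0.06],"rotation": [0,0,0],"jaw": -0.2}

```text
time: 4.25
eef_pos: [481.1, 64.1, 76.5]
ee_rot: [-1.568, 0.113, -0.113]
contact_force: [0.4, 0.9, -0.9]
gripper_width: 51.3
```

Call:
play_rows:
  commands:
    - {"linear": [0,0,-0.02],"rotation": [0,0,0],"jaw": -0.2}
    - {"linear": [0,0,-0.04],"rotation": [0,0,0],"jaw": -0.2}
    - {"linear": [0,0,-0.05],"rotation": [0,0,0],"jaw": -0.2}
    - {"linear": [0,0,-0.05],"rotation": [0,0,0],"jaw": -0.2}
    - {"linear": [0,0,-0.05],"rotation": [0,0,0],"jaw": -0.2}

```text
time: 4.75
eef_pos: [481.2, 64.1, 75.1]
ee_rot: [-1.568, 0.113, -0.113]
contact_force: [-0.5, 0.3, -0.7]
gripper_width: 51.3
```

Call:
play_rows:
  commands:
    - {"linear": [0,0,-0.02],"rotation": [0,0,0],"jaw": -0.2}
    - {"linear": [0,0,-0.03],"rotation": [0,0,0],"jaw": -0.2}
    - {"linear": [0,0,-0.04],"rotation": [0,0,0],"jaw": -0.2}
    - {"linear": [0,0,-0.04],"rotation": [0,0,0],"jaw": -0.2}
    - {"linear": [0,0,-0.04],"rotation": [0,0,0],"jaw": -0.2}

```text
time: 5.25
eef_pos: [481.2, 64.1, 73.9]
ee_rot: [-1.568, 0.113, -0.113]
contact_force: [-0.1, -0.4, 0.6]
gripper_width: 51.6
```

Call:
play_rows:
  commands:
    - {"linear": [0,0,-0.02],"rotation": [0,0,0],"jaw": -0.2}
    - {"linear": [0,0,-0.03],"rotation": [0,0,0],"jaw": -0.2}
    - {"linear": [0,0,-0.04],"rotation": [0,0,0],"jaw": -0.2}
    - {"linear": [0,0,-0.04],"rotation": [0,0,0],"jaw": -0.2}
    - {"linear": [0,0,-0.04],"rotation": [0,0,0],"jaw": -0.2}

```text
time: 5.75
eef_pos: [481.2, 64.1, 72.7]
ee_rot: [-1.568, 0.113, -0.113]
contact_force: [0.2, 0.4, -0.4]
gripper_width: 51.3
```

Call:
play_rows:
  commands:
    - {"linear": [0,0,-0.01],"rotation": [0,0,0],"jaw": -0.2}
    - {"linear": [0,0,-0.02],"rotation": [0,0,0],"jaw": -0.2}
    - {"linear": [0,0,-0.03],"rotation": [0,0,0],"jaw": -0.2}
    - {"linear": [0,0,-0.03],"rotation": [0,0,0],"jaw": -0.2}
    - {"linear": [0,0,-0.03],"rotation": [0,0,0],"jaw": -0.2}

```text
time: 6.25
eef_pos: [481.1, 64.1, 71.8]
ee_rot: [-1.568, 0.113, -0.113]
contact_force: [-0.6, 0.3, 0.7]
gripper_width: 51.2
```

Call:
play_rows:
  commands:
    - {"linear": [0,0,-0.01],"rotation": [0,0,0],"jaw": -0.2}
    - {"linear": [0,0,-0.02],"rotation": [0,0,0],"jaw": -0.2}
    - {"linear": [0,0,-0.03],"rotation": [0,0,0],"jaw": -0.2}
    - {"linear": [0,0,-0.03],"rotation": [0,0,0],"jaw": -0.2}
    - {"linear": [0,0,-0.03],"rotation": [0,0,0],"jaw": -0.2}

```text
time: 6.75
eef_pos: [481.1, 64.1, 70.9]
ee_rot: [-1.568, 0.113, -0.113]
contact_force: [-0.4, -0.6, 0.4]
gripper_width: 51.3
```

```bash
python3 - <<'E'
from station import get_obs,optics
import cv2
b=optics.read_camera('side')[180:250,270:370]
cv2.imwrite('pics/d3.png',cv2.resize(b,None,fx=7,fy=7,interpolation=cv2.INTER_CUBIC))
o=get_obs();print(o['eef_pos'],o['contact_force'])
E
```

```text
[481.17080041  64.09467564  70.88637081] [-0.25845508  0.34809325  0.35586557]
```

View pics/d3.png

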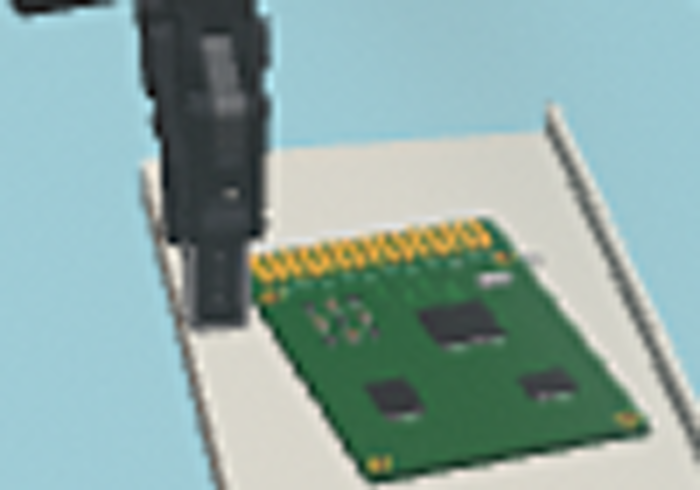

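```bash
python3 - <<'E'
from station import optics
from h import *
np.set_printoptions(precision=1,suppress=True)
D=optics.calibration('side')
t=np.array([481.2,64.1]);y=np.array([.145,.989]);x=np.array([.989,-.145])
for z in (58,60,62,65):
  P=[np.r_[t+s*11*x-(25.7+o)*y,z] for s in(-1,1) for o in (0,14.5)]
  print(z,(proj(D,P)-[270,180])*7+3)
E
```

```text
58 [[185.7 416.2]
 [191.1 439. ]
 [250.3 411.1]
 [256.3 433.8]]
60 [[185.6 411.2]
 [191.  434. ]
 [250.2 406.1]
 [256.3 428.8]]
62 [[185.6 406.2]
 [191.  428.9]
 [250.2 401.1]
 [256.2 423.7]]
65 [[185.4 398.6]
 [190.8 421.3]
 [250.1 393.5]
 [256.2 416.1]]
```

```bash
python3 - <<'E'
from station import get_obs,optics
from h import *
D=optics.calibration('side');S=optics.calibration('scene')
R=cv2.Rodrigues(D['rvec'])[0];print(-R.T@D['tvec'],plane(D,[(301,226.4)],60),plane(D,[(301,226.4)],100))
b=optics.read_camera('scene')
x,y=290,160
cv2.imwrite('pics/s3.png',cv2.resize(b[160:280,290:430],None,fx=5,fy=5,interpolation=cv2.INTER_CUBIC))
a=optics.read_camera('side')[40:260,220:420]
cv2.imwrite('pics/d4.png',cv2.resize(a,None,fx=2.7,fy=2.7,interpolation=cv2.INTER_CUBIC))
print((proj(S,[(481.2,64.1,z) for z in (52,60,70.9)])-[x,y])*5,(proj(D,[(481.2,64.1,z) for z in (52,60,70.9)])-[220,40])*2.7)
E
```

```text
[ 198.05759101 -964.47927263  711.52064061] [[492.79748656  89.82012086  60.        ]] [[474.70198031  25.09158716 100.        ]]
[[294.54796878 361.35068933]
 [294.87848044 349.30716301]
 [295.33183177 332.78747744]] [[214.21442647 526.9741876 ]
 [214.11253663 519.33905458]
 [213.97258937 508.85208206]]
```

View pics/s3.png

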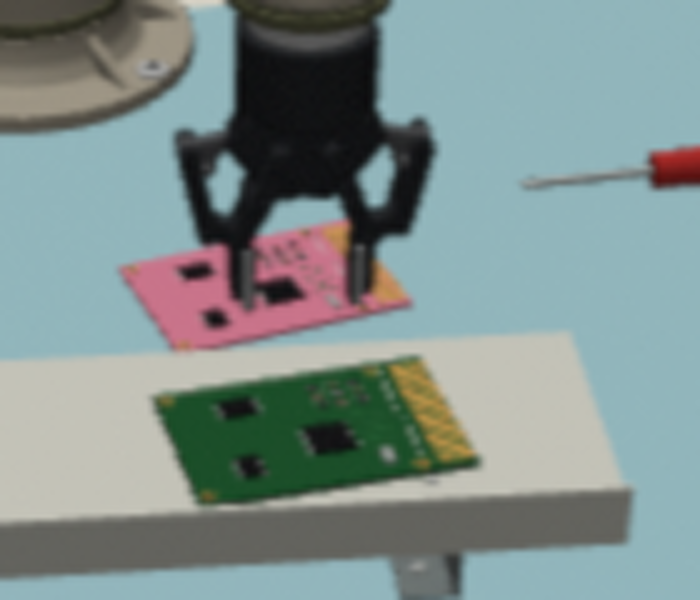

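View pics/d4.png

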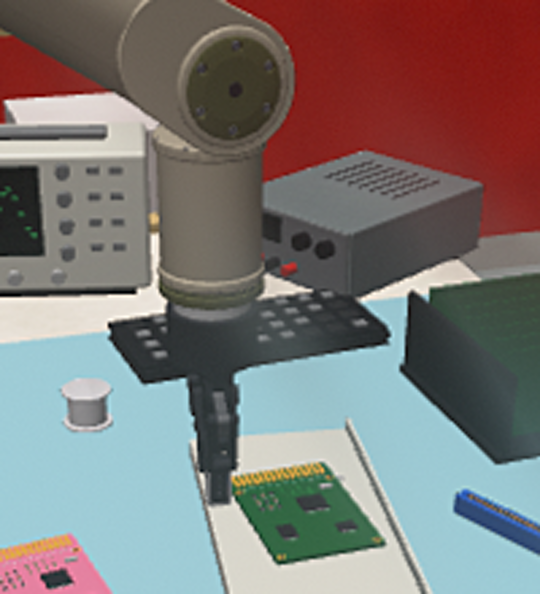

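```bash
python3 - <<'E'
from station import optics,manip,get_obs
from h import *
np.set_printoptions(precision=1,suppress=True)
print(manip.finger_overhang,get_obs()['eef_pos'],get_obs()['time'])
D=optics.calibration('side');S=optics.calibration('scene')
# near finger (shut-end side): scene crop (245,305) ; side crop7 bottom (217,325)
s=np.array([(245,306)])/5+[290,160]; d=np.array([(217,325)])/7+[270,180]
print(tri(S,s,D,d))
E
```

```text
19.0 [481.2  64.1  70.9] 6.9
[[478.4  36.7  91.8   1.9]]
```

The pictures and the text disagree. The fingertips triangulate to z≈92, about 21 mm above the reported TCP, where the text puts them 19 mm ahead of it. The x and y agree. I'll trust the pictures and find the ledge by touch.

Call:
play_rows:
  commands:
    - {"linear": [0,0,-0.2],"rotation": [0,0,0],"jaw": -0.2}
    - {"linear": [0,0,-0.4],"rotation": [0,0,0],"jaw": -0.2}
    - {"linear": [0,0,-0.6],"rotation": [0,0,0],"jaw": -0.2}
    - {"linear": [0,0,-0.7],"rotation": [0,0,0],"jaw": -0.2}
    - {"linear": [0,0,-0.7],"rotation": [0,0,0],"jaw": -0.2}

```text
time: 7.4
eef_pos: [480.7, 64.0, 49.1]
ee_rot: [-1.568, 0.114, -0.112]
contact_force: [-0.7, -0.8, -0.1]
gripper_width: 51.5
```

```bash
cat > look.py <<'E'
import sys
from station import get_obs,optics
from h import *
n=sys.argv[1]
b=optics.read_camera('scene')
cv2.imwrite(f'pics/s{n}.png',cv2.resize(b[180:290,290:440],None,fx=5,fy=5,interpolation=cv2.INTER_CUBIC))
a=optics.read_camera('side')[175:275,260:400]
cv2.imwrite(f'pics/d{n}.png',cv2.resize(a,None,fx=5,fy=5,interpolation=cv2.INTER_CUBIC))
o=get_obs();print(o['time'],o['eef_pos'],o['contact_force'])
E
python3 look.py 5
```

```text
7.5 [481.16491653  64.07015942  49.81731636] [ 0.35791742 -0.21768606  0.51255124]
```

View pics/s5.png

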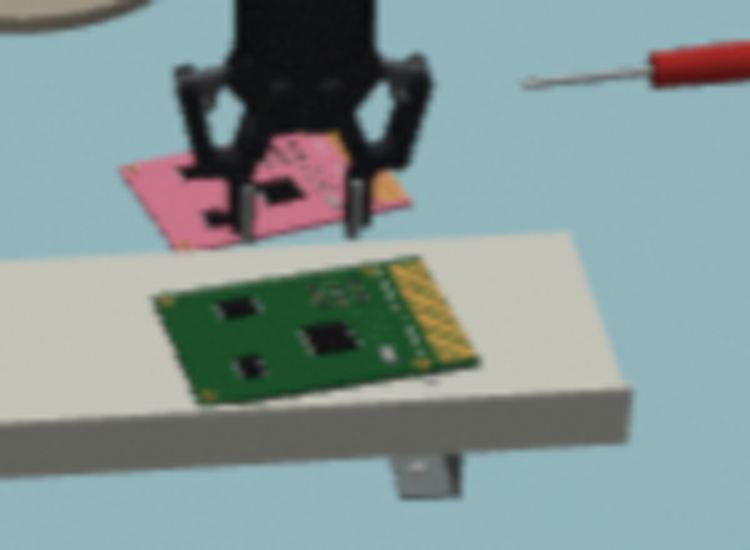

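View pics/d5.png

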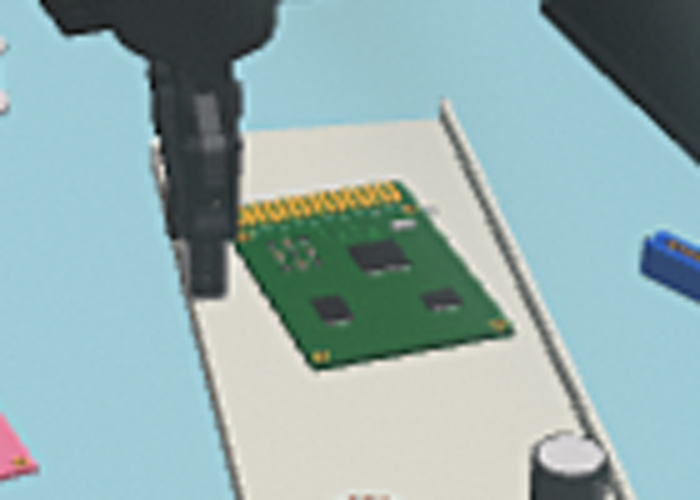

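Call:
play_rows:
  commands:
    - {"linear": [0.1,0,-0.06],"rotation": [0,0,0],"jaw": -0.2}
    - {"linear": [0.1,0,-0.12],"rotation": [0,0,0],"jaw": -0.2}
    - {"linear": [0.1,0,-0.18],"rotation": [0,0,0],"jaw": -0.2}
    - {"linear": [0.1,0,-0.2],"rotation": [0,0,0],"jaw": -0.2}
    - {"linear": [0.1,0,-0.2],"rotation": [0,0,0],"jaw": -0.2}

```text
time: 8.0
eef_pos: [484.0, 64.1, 43.7]
ee_rot: [-1.568, 0.113, -0.113]
contact_force: [0.4, 0.0, 0.1]
gripper_width: 51.2
```

Call:
play_rows:
  commands:
    - {"linear": [0,0,-0.02],"rotation": [0,0,0],"jaw": -0.2}
    - {"linear": [0,0,-0.04],"rotation": [0,0,0],"jaw": -0.2}
    - {"linear": [0,0,-0.05],"rotation": [0,0,0],"jaw": -0.2}
    - {"linear": [0,0,-0.05],"rotation": [0,0,0],"jaw": -0.2}
    - {"linear": [0,0,-0.05],"rotation": [0,0,0],"jaw": -0.2}

```text
time: 8.5
eef_pos: [484.2, 64.1, 42.4]
ee_rot: [-1.568, 0.113, -0.113]
contact_force: [0.5, -0.3, -0.2]
gripper_width: 51.0
```

Call:
play_rows:
  commands:
    - {"linear": [0,0,-0.01],"rotation": [0,0,0],"jaw": -0.2}
    - {"linear": [0,0,-0.02],"rotation": [0,0,0],"jaw": -0.2}
    - {"linear": [0,0,-0.03],"rotation": [0,0,0],"jaw": -0.2}
    - {"linear": [0,0,-0.03],"rotation": [0,0,0],"jaw": -0.2}
    - {"linear": [0,0,-0.03],"rotation": [0,0,0],"jaw": -0.2}

```text
time: 9.0
eef_pos: [484.1, 64.1, 41.5]
ee_rot: [-1.568, 0.113, -0.113]
contact_force: [0.7, -0.5, -0.2]
gripper_width: 51.4
```

Call:
play_rows:
  commands:
    - {"linear": [0,0,-0.01],"rotation": [0,0,0],"jaw": -0.2}
    - {"linear": [0,0,-0.02],"rotation": [0,0,0],"jaw": -0.2}
    - {"linear": [0,0,-0.03],"rotation": [0,0,0],"jaw": -0.2}
    - {"linear": [0,0,-0.04],"rotation": [0,0,0],"jaw": -0.2}
    - {"linear": [0,0,-0.04],"rotation": [0,0,0],"jaw": -0.2}

```text
time: 9.5
eef_pos: [484.1, 64.1, 40.2]
ee_rot: [-1.568, 0.113, -0.113]
contact_force: [0.1, 0.1, -0.4]
gripper_width: 51.4
```

Call:
play_rows:
  commands:
    - {"linear": [0,0,-0.01],"rotation": [0,0,0],"jaw": -0.2}
    - {"linear": [0,0,-0.02],"rotation": [0,0,0],"jaw": -0.2}
    - {"linear": [0,0,-0.03],"rotation": [0,0,0],"jaw": -0.2}
    - {"linear": [0,0,-0.04],"rotation": [0,0,0],"jaw": -0.2}
    - {"linear": [0,0,-0.04],"rotation": [0,0,0],"jaw": -0.2}

```text
time: 10.0
eef_pos: [484.1, 64.1, 39.0]
ee_rot: [-1.568, 0.113, -0.113]
contact_force: [1.0, -0.4, 0.3]
gripper_width: 51.1
```

```bash
python3 look.py 6
```

```text
10.1 [484.14389027  64.08506693  39.05510623] [0.65562364 0.12101183 0.72792002]
```

View pics/s6.png

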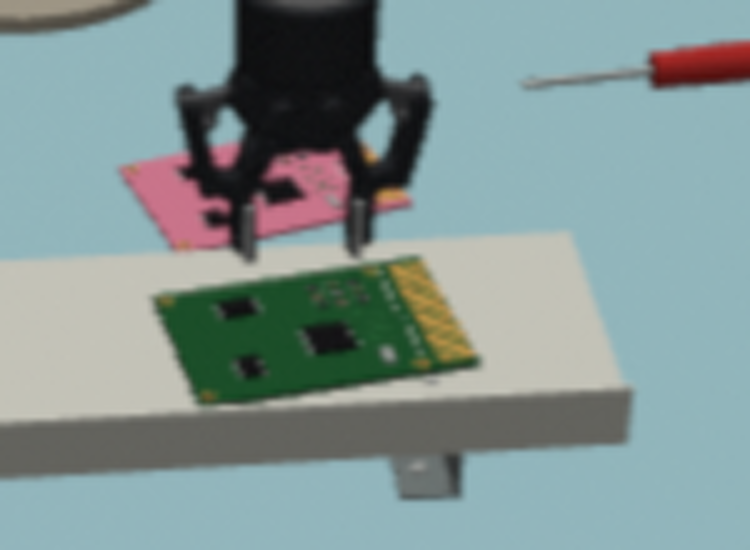

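View pics/d6.png

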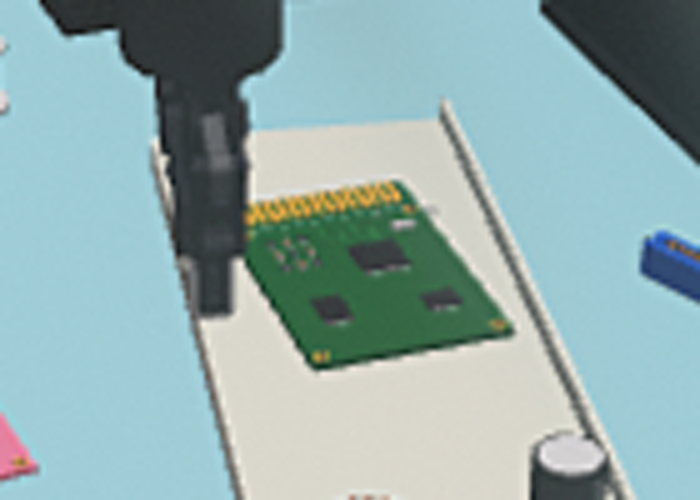

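```bash
python3 - <<'E'
from station import optics
from h import *
D=optics.calibration('side');S=optics.calibration('scene')
print(tri(S,np.array([(247,261)])/5+[290,180],D,np.array([(213,316)])/5+[260,175]))
E
```

```text
[[482.25663006  37.32817948  58.22991997   2.01215942]]
```

Call:
play_rows:
  commands:
    - {"linear": [0,0,-0.015],"rotation": [0,0,0],"jaw": -0.2}
    - {"linear": [0,0,-0.03],"rotation": [0,0,0],"jaw": -0.2}
    - {"linear": [0,0,-0.045],"rotation": [0,0,0],"jaw": -0.2}
    - {"linear": [0,0,-0.05],"rotation": [0,0,0],"jaw": -0.2}
    - {"linear": [0,0,-0.05],"rotation": [0,0,0],"jaw": -0.2}

```text
time: 10.6
eef_pos: [484.3, 64.1, 38.9]
ee_rot: [-1.567, 0.113, -0.113]
contact_force: [-7.2, -1.2, 18.0]
gripper_width: 51.2
```

Contact: the ledge surface is at TCP z≈38.9 (18 N with the command 1.3 mm lower). Next: raise to about 1.6 mm above the ledge and push along the ledge's +x.

Call:
play_rows:
  commands:
    - {"linear": [0,0,0.1],"rotation": [0,0,0],"jaw": -0.2}
    - {"linear": [0,0,0.1],"rotation": [0,0,0],"jaw": -0.2}
    - {"linear": [0.1,-0.0145,0.1],"rotation": [0,0,0],"jaw": -0.2}
    - {"linear": [0.2,-0.029,0.1],"rotation": [0,0,0],"jaw": -0.2}
    - {"linear": [0.3,-0.0435,0.1],"rotation": [0,0,0],"jaw": -0.2}

```text
time: 11.1
eef_pos: [493.4, 62.7, 40.4]
ee_rot: [-1.568, 0.113, -0.113]
contact_force: [0.2, 0.1, 0.4]
gripper_width: 51.0
```

Call:
play_rows:
  commands:
    - {"linear": [0.08,-0.0115,0],"rotation": [0,0,0],"jaw": -0.2}
    - {"linear": [0.16,-0.023,0],"rotation": [0,0,0],"jaw": -0.2}
    - {"linear": [0.24,-0.0345,0],"rotation": [0,0,0],"jaw": -0.2}
    - {"linear": [0.32,-0.046,0],"rotation": [0,0,0],"jaw": -0.2}
    - {"linear": [0.4,-0.0575,0],"rotation": [0,0,0],"jaw": -0.2}

```text
time: 11.6
eef_pos: [505.3, 61.1, 40.6]
ee_rot: [-1.568, 0.113, -0.113]
contact_force: [-0.6, 0.9, 0.2]
gripper_width: 51.3
```

```bash
python3 look.py 7
```

```text
11.7 [505.55276892  60.96173417  40.62883497] [-0.49170752  0.04413057  0.38010753]
```

View pics/s7.png

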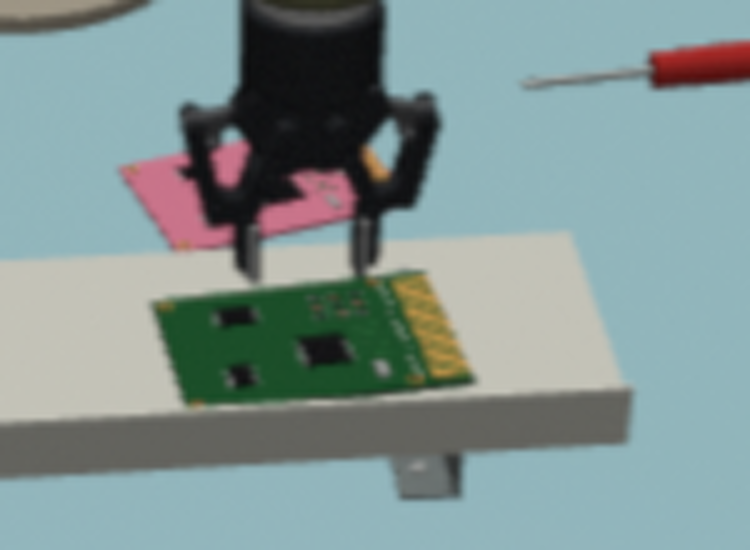

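View pics/d7.png

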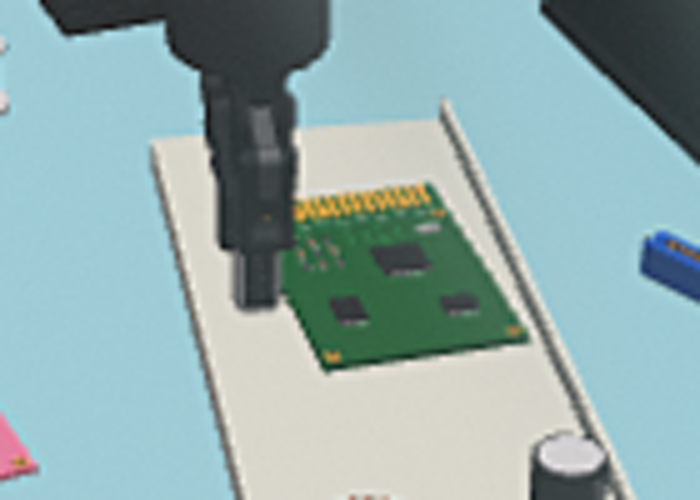

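The board is turning towards the lip line and stays flat (scene crop: front edge (152,300)→(425,272)). Continuing.

Call:
play_rows:
  commands:
    - {"linear": [0.08,-0.0115,0],"rotation": [0,0,0],"jaw": -0.2}
    - {"linear": [0.16,-0.023,0],"rotation": [0,0,0],"jaw": -0.2}
    - {"linear": [0.24,-0.0345,0],"rotation": [0,0,0],"jaw": -0.2}
    - {"linear": [0.32,-0.046,0],"rotation": [0,0,0],"jaw": -0.2}
    - {"linear": [0.4,-0.0575,0],"rotation": [0,0,0],"jaw": -0.2}

```text
time: 12.2
eef_pos: [517.4, 59.3, 40.6]
ee_rot: [-1.568, 0.113, -0.113]
contact_force: [-0.6, 0.3, -0.0]
gripper_width: 51.3
```

Call:
play_rows:
  commands:
    - {"linear": [0.02,-0.003,0],"rotation": [0,0,0],"jaw": -0.2}
    - {"linear": [0.04,-0.006,0],"rotation": [0,0,0],"jaw": -0.2}
    - {"linear": [0.06,-0.009,0],"rotation": [0,0,0],"jaw": -0.2}
    - {"linear": [0.08,-0.012,0],"rotation": [0,0,0],"jaw": -0.2}
    - {"linear": [0.1,-0.0145,0],"rotation": [0,0,0],"jaw": -0.2}

```text
time: 12.7
eef_pos: [520.2, 58.9, 40.6]
ee_rot: [-1.568, 0.113, -0.113]
contact_force: [-0.9, 0.7, 0.4]
gripper_width: 51.2
```

```bash
python3 look.py 8
```

```text
12.8 [520.23519492  58.90088898  40.58826376] [-0.27927371 -0.1371402  -0.11001552]
```

View pics/d8.png

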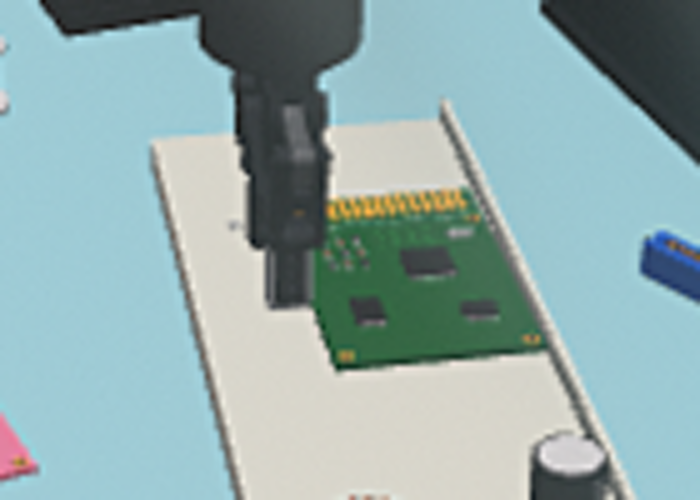

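Call:
play_rows:
  commands:
    - {"linear": [0.02,-0.003,0],"rotation": [0,0,0],"jaw": -0.2}
    - {"linear": [0.04,-0.006,0],"rotation": [0,0,0],"jaw": -0.2}
    - {"linear": [0.06,-0.009,0],"rotation": [0,0,0],"jaw": -0.2}
    - {"linear": [0.08,-0.012,0],"rotation": [0,0,0],"jaw": -0.2}
    - {"linear": [0.08,-0.012,0],"rotation": [0,0,0],"jaw": -0.2}

```text
time: 13.3
eef_pos: [522.5, 58.6, 40.6]
ee_rot: [-1.568, 0.113, -0.113]
contact_force: [-1.2, 1.4, 0.6]
gripper_width: 51.5
```

Call:
play_rows:
  commands:
    - {"linear": [0.02,-0.003,0],"rotation": [0,0,0],"jaw": -0.2}
    - {"linear": [0.03,-0.004,0],"rotation": [0,0,0],"jaw": -0.2}
    - {"linear": [0.04,-0.006,0],"rotation": [0,0,0],"jaw": -0.2}
    - {"linear": [0.05,-0.007,0],"rotation": [0,0,0],"jaw": -0.2}
    - {"linear": [0.05,-0.007,0],"rotation": [0,0,0],"jaw": -0.2}

```text
time: 13.8
eef_pos: [522.8, 58.6, 40.4]
ee_rot: [-1.568, 0.115, -0.11]
contact_force: [-7.7, 1.7, 4.7]
gripper_width: 51.2
```

The force rises to 8 N, so the board is against the lip. One small extra press to square it, then a look.

Call:
play_rows:
  commands:
    - {"linear": [0.01,-0.0015,0],"rotation": [0,0,0],"jaw": -0.2}
    - {"linear": [0.02,-0.003,0],"rotation": [0,0,0],"jaw": -0.2}
    - {"linear": [0.02,-0.003,0],"rotation": [0,0,0],"jaw": -0.2}
    - {"linear": [0.02,-0.003,0],"rotation": [0,0,0],"jaw": -0.2}
    - {"linear": [0.02,-0.003,0],"rotation": [0,0,0],"jaw": -0.2}

```text
time: 14.3
eef_pos: [522.9, 58.6, 40.3]
ee_rot: [-1.568, 0.115, -0.11]
contact_force: [-9.3, 2.4, 6.0]
gripper_width: 51.3
```

```bash
python3 look.py 9
```

```text
14.4 [522.87594303  58.64701371  40.29762516] [-9.03922838  2.38637874  7.15087085]
```

View pics/d9.png

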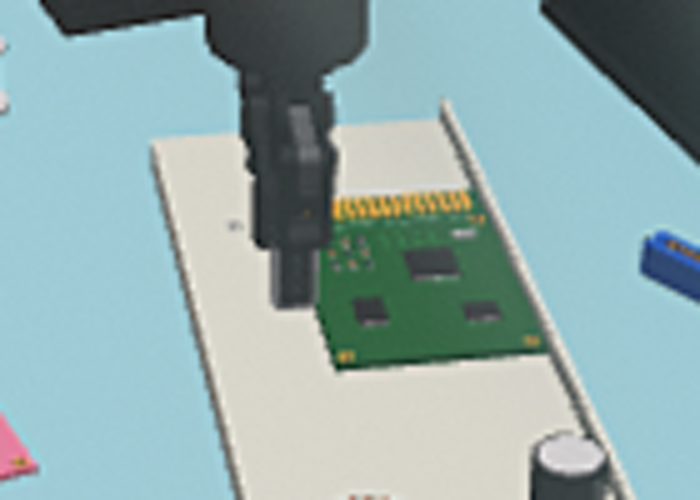

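View pics/s9.png

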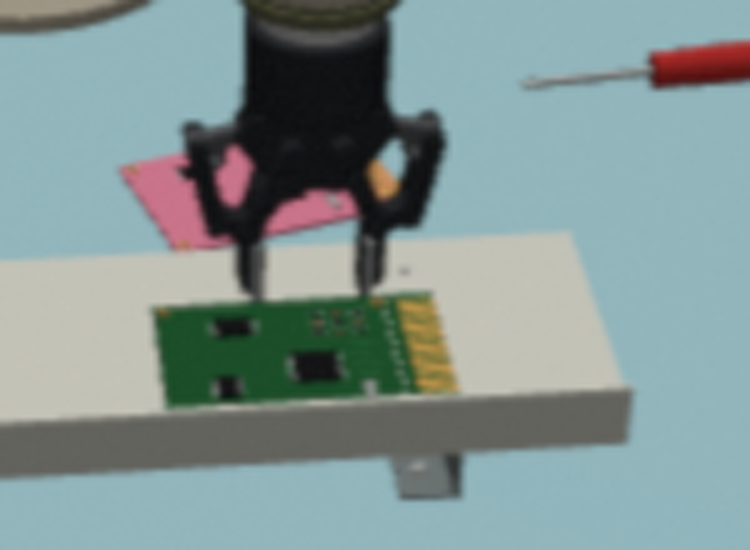

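```bash
python3 - <<'E'
from station import optics,get_obs
from h import *
np.set_printoptions(precision=1,suppress=True)
D=optics.calibration('side');S=optics.calibration('scene')
th=-0.145;ex=np.array([np.cos(th),np.sin(th)]);ey=np.array([-ex[1],ex[0]]);C=np.array([547,-3.4])
loc=lambda P:np.c_[(P[:,:2]-C)@ex,(P[:,:2]-C)@ey]
s=np.array([(433,292),(153,308),(628,389)])/5+[290,180]
P=plane(S,s,64);P[2]=plane(S,s[2:],72)[0]
print(P,loc(P)); d=np.array([(337,370),(472,188),(545,350)])/5+[260,175]
P=plane(D,d,64);print(P,loc(P))
print(get_obs()['q'])
print(C+22*ex-60*ey)
E
```

```text
[[542.7 123.7  64. ]
 [522.9 -25.   64. ]
 [657.5 190.3  72. ]] [[-22.6 125.1]
 [-20.7 -24.9]
 [ 81.3 207.7]]
[[520.9 -30.6  64. ]
 [640.6 110.3  64. ]
 [618.1 -42.6  64. ]] [[-21.9 -30.7]
 [ 76.1 126.1]
 [ 76.  -28.5]]
[-0.5  0.3  0.4  1.9 -0.2  1.   1.4]
[560.1 -65.9]
```

Call:
play_rows:
  commands:
    - {"linear": [-0.2,0.029,0],"rotation": [0,0,0],"jaw": -0.2}
    - {"linear": [-0.4,0.058,0],"rotation": [0,0,0],"jaw": -0.2}
    - {"linear": [-0.4,0.058,0.7],"rotation": [0,0,0],"jaw": -0.2}
    - {"linear": [-0.4,0.058,1.5],"rotation": [0,0,0],"jaw": -0.2}
    - {"linear": [-0.4,0.058,2.0],"rotation": [0,0,0],"jaw": -0.2}

```text
time: 14.9
eef_pos: [513.3, 59.7, 102.2]
ee_rot: [-1.568, 0.111, -0.115]
contact_force: [0.9, 0.3, 0.4]
gripper_width: 51.1
```

Call:
play_rows:
  commands:
    - {"linear": [0.2,-0.5,0],"rotation": [0,0,-1],"jaw": -0.2}
    - {"linear": [0.4,-1.0,0],"rotation": [0,0,-2],"jaw": -0.2}
    - {"linear": [0.6,-1.5,0],"rotation": [0,0,-3],"jaw": -0.2}
    - {"linear": [0.8,-2.0,0],"rotation": [0,0,-4],"jaw": -0.2}
    - {"linear": [1.0,-2.5,0],"rotation": [0,0,-5],"jaw": -0.2}

```text
time: 15.4
eef_pos: [543.0, -15.8, 100.7]
ee_rot: [-1.467, 0.661, -0.663]
contact_force: [-0.9, 0.5, 0.0]
gripper_width: 51.6
```

Call:
play_rows:
  commands:
    - {"linear": [0.2,-0.5,0],"rotation": [0,0,-1],"jaw": -0.2}
    - {"linear": [0.4,-1.0,0],"rotation": [0,0,-2],"jaw": -0.2}
    - {"linear": [0.5,-1.5,0],"rotation": [0,0,-3],"jaw": -0.2}
    - {"linear": [0.58,-1.87,0],"rotation": [0,0,-4],"jaw": -0.2}
    - {"linear": [0.58,-1.87,0],"rotation": [0,0,-5],"jaw": -0.2}

```text
time: 15.9
eef_pos: [560.1, -73.7, 100.8]
ee_rot: [-1.22, 1.192, -1.195]
contact_force: [-0.0, -0.0, -0.5]
gripper_width: 51.3
```

Call:
play_rows:
  commands:
    - {"linear": [0,0,0],"rotation": [0,0,-1],"jaw": -0.2}
    - {"linear": [0,0,0],"rotation": [0,0,-1.25],"jaw": -0.2}
    - {"linear": [0,0,0],"rotation": [0,0,-1.25],"jaw": -0.2}
    - {"linear": [0,0,0],"rotation": [0,0,-1.25],"jaw": -0.2}
    - {"linear": [0,0,0],"rotation": [0,0,-1.25],"jaw": -0.2}

```text
time: 16.4
eef_pos: [560.1, -71.1, 100.6]
ee_rot: [-1.138, 1.313, -1.313]
contact_force: [-0.8, 0.1, 1.0]
gripper_width: 51.1
```

```bash
python3 look.py 10; python3 - <<'E'
from station import get_obs,optics
from h import *
o=get_obs();R=cv2.Rodrigues(o['ee_rot'])[0];print(R.round(3),o['q'].round(2))
cv2.imwrite('pics/w10.png',optics.read_camera('wrist'))
E
```

```text
16.5 [560.06846755 -71.15591787 100.63455985] [-0.1581996   0.06101983 -0.57481705]
[[-0.143  0.     0.99 ]
 [-0.99   0.    -0.143]
 [-0.    -1.     0.   ]] [-0.52  0.41  0.75  1.72 -0.3   1.13  0.18]
```

View pics/d10.png

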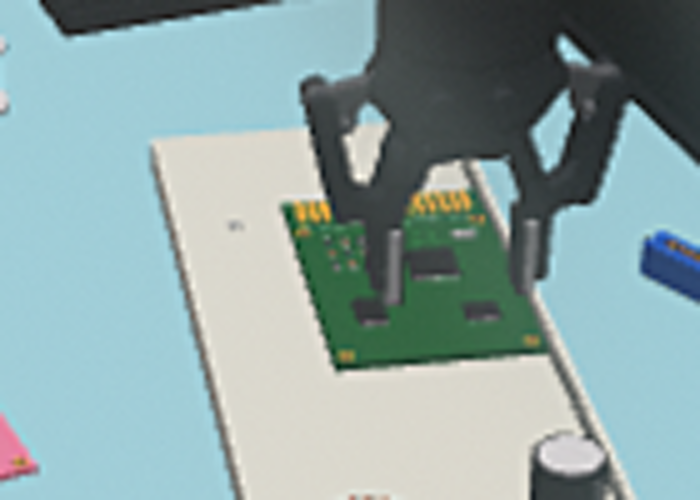

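View pics/w10.png

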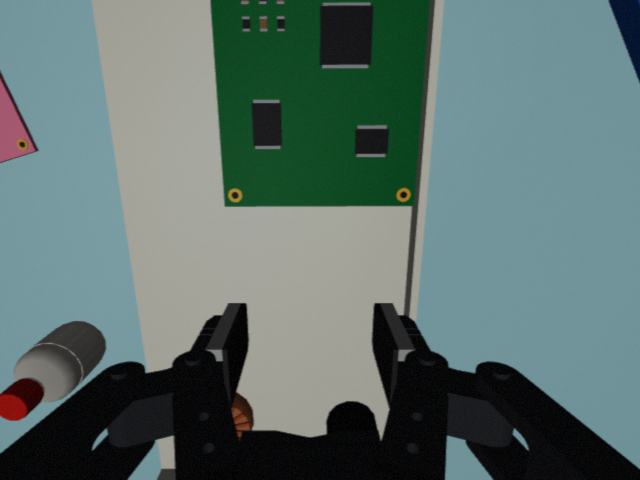

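The wrist view shows the board square, with its rear end edge at rows ~207 from (225) to (413). The fingers lie behind it, between the front of the ledge and the lip. Lowering to the same height as before.

Call:
play_rows:
  commands:
    - {"linear": [0,0,-0.7],"rotation": [0,0,0],"jaw": -0.2}
    - {"linear": [0,0,-1.4],"rotation": [0,0,0],"jaw": -0.2}
    - {"linear": [0,0,-1.8],"rotation": [0,0,0],"jaw": -0.2}
    - {"linear": [0,0,-1.9],"rotation": [0,0,0],"jaw": -0.2}
    - {"linear": [0,0,-2.0],"rotation": [0,0,0],"jaw": -0.2}

```text
time: 17.05
eef_pos: [560.3, -71.3, 40.8]
ee_rot: [-1.138, 1.314, -1.315]
contact_force: [0.7, 0.1, 0.1]
gripper_width: 51.4
```

```bash
python3 look.py 11
```

```text
17.15 [560.398382   -71.24549215  40.96916986] [-1.21719627 -0.78930059 -1.05515874]
```

View pics/d11.png

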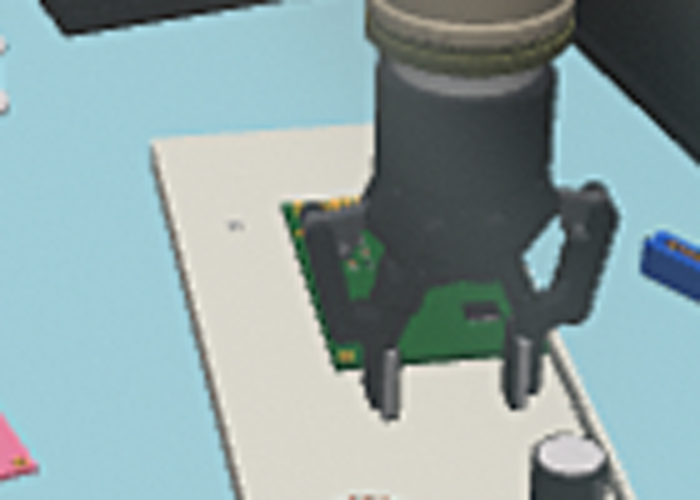

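Call:
play_rows:
  commands:
    - {"linear": [0.019,0.132,-0.012],"rotation": [0,0,0],"jaw": -0.2}
    - {"linear": [0.039,0.264,-0.012],"rotation": [0,0,0],"jaw": -0.2}
    - {"linear": [0.058,0.396,-0.012],"rotation": [0,0,0],"jaw": -0.2}
    - {"linear": [0.077,0.528,-0.012],"rotation": [0,0,0],"jaw": -0.2}
    - {"linear": [0.096,0.66,-0.012],"rotation": [0,0,0],"jaw": -0.2}

```text
time: 17.65
eef_pos: [563.1, -50.7, 40.3]
ee_rot: [-1.138, 1.314, -1.314]
contact_force: [1.1, 0.6, -0.1]
gripper_width: 51.2
```

Call:
play_rows:
  commands:
    - {"linear": [0.013,0.09,0],"rotation": [0,0,0],"jaw": -0.2}
    - {"linear": [0.026,0.18,0],"rotation": [0,0,0],"jaw": -0.2}
    - {"linear": [0.039,0.27,0],"rotation": [0,0,0],"jaw": -0.2}
    - {"linear": [0.053,0.36,0],"rotation": [0,0,0],"jaw": -0.2}
    - {"linear": [0.066,0.45,0],"rotation": [0,0,0],"jaw": -0.2}

```text
time: 18.15
eef_pos: [564.9, -38.0, 40.2]
ee_rot: [-1.138, 1.315, -1.315]
contact_force: [-0.1, -0.8, 0.1]
gripper_width: 51.0
```

Call:
play_rows:
  commands:
    - {"linear": [0.019,0.132,0],"rotation": [0,0,0],"jaw": -0.2}
    - {"linear": [0.039,0.264,0],"rotation": [0,0,0],"jaw": -0.2}
    - {"linear": [0.058,0.396,0],"rotation": [0,0,0],"jaw": -0.2}
    - {"linear": [0.077,0.528,0],"rotation": [0,0,0],"jaw": -0.2}
    - {"linear": [0.096,0.66,0],"rotation": [0,0,0],"jaw": -0.2}

```text
time: 18.65
eef_pos: [567.8, -17.7, 40.2]
ee_rot: [-1.138, 1.314, -1.314]
contact_force: [-0.5, -0.6, -0.4]
gripper_width: 51.6
```

```bash
python3 look.py 12
```

```text
18.75 [567.96580228 -17.01135648  40.19226097] [-0.12459082  0.86865531 -0.22399695]
```

View pics/d12.png

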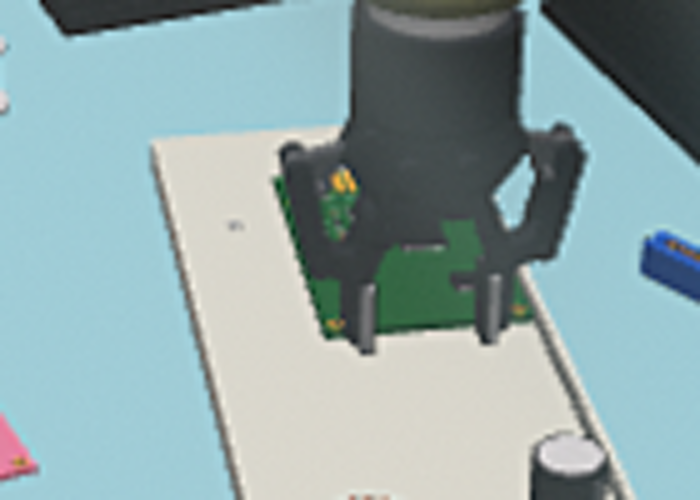

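View pics/s12.png

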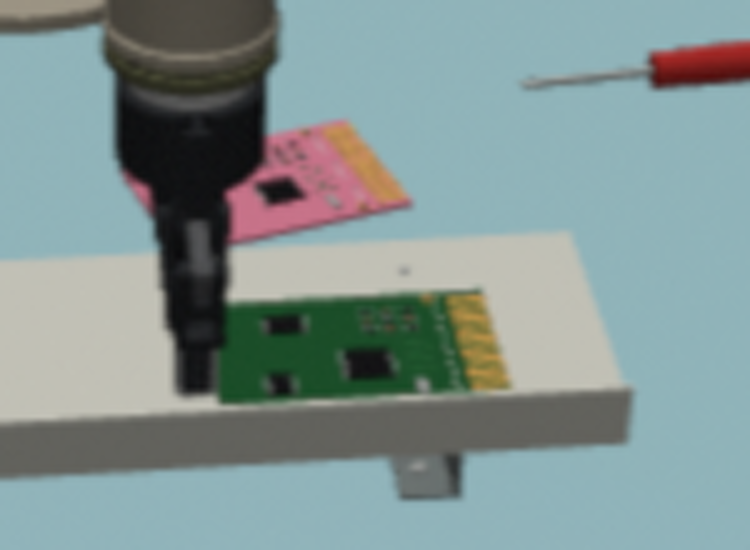

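```bash
python3 - <<'E'
from station import optics
from h import *
np.set_printoptions(precision=1,suppress=True)
S=optics.calibration('scene');D=optics.calibration('side')
th=-0.145;ex=np.array([np.cos(th),np.sin(th)]);ey=np.array([-ex[1],ex[0]]);C=np.array([547,-3.4])
loc=lambda P:np.c_[(P[:,:2]-C)@ex,(P[:,:2]-C)@ey]
print(loc(plane(S,np.array([(482,291)])/5+[290,180],64)), 'ledge end front',loc(plane(S,np.array([(571,233)])/5+[290,180],60)),loc(plane(D,np.array([(152,145)])/5+[260,175],60)))
print(loc(plane(D,np.array([(326,338)])/5+[260,175],64)), loc(np.array([[567.97,-17,0]])))
E
```

```text
[[-21.3 151.3]] ledge end front [[-77.6 210.7]] [[-79.4 203. ]]
[[-22.2  -3.3]] [[ 22.7 -10.4]]
```

Call:
play_rows:
  commands:
    - {"linear": [0.019,0.132,0],"rotation": [0,0,0],"jaw": -0.2}
    - {"linear": [0.039,0.264,0],"rotation": [0,0,0],"jaw": -0.2}
    - {"linear": [0.058,0.396,0],"rotation": [0,0,0],"jaw": -0.2}
    - {"linear": [0.077,0.528,0],"rotation": [0,0,0],"jaw": -0.2}
    - {"linear": [0.096,0.66,0],"rotation": [0,0,0],"jaw": -0.2}

```text
time: 19.25
eef_pos: [570.7, 2.1, 40.2]
ee_rot: [-1.138, 1.314, -1.314]
contact_force: [-0.5, -1.2, -0.2]
gripper_width: 51.4
```

Call:
play_rows:
  commands:
    - {"linear": [0.019,0.132,0],"rotation": [0,0,0],"jaw": -0.2}
    - {"linear": [0.039,0.264,0],"rotation": [0,0,0],"jaw": -0.2}
    - {"linear": [0.058,0.396,0],"rotation": [0,0,0],"jaw": -0.2}
    - {"linear": [0.077,0.528,0],"rotation": [0,0,0],"jaw": -0.2}
    - {"linear": [0.096,0.66,0],"rotation": [0,0,0],"jaw": -0.2}

```text
time: 19.75
eef_pos: [573.6, 21.9, 40.2]
ee_rot: [-1.138, 1.314, -1.314]
contact_force: [-0.8, -0.6, 1.3]
gripper_width: 51.3
```

Call:
play_rows:
  commands:
    - {"linear": [0.019,0.132,0],"rotation": [0,0,0],"jaw": -0.2}
    - {"linear": [0.039,0.264,0],"rotation": [0,0,0],"jaw": -0.2}
    - {"linear": [0.058,0.396,0],"rotation": [0,0,0],"jaw": -0.2}
    - {"linear": [0.077,0.528,0],"rotation": [0,0,0],"jaw": -0.2}
    - {"linear": [0.096,0.66,0],"rotation": [0,0,0],"jaw": -0.2}

```text
time: 20.25
eef_pos: [576.4, 41.7, 40.2]
ee_rot: [-1.138, 1.314, -1.314]
contact_force: [-2.4, -1.9, 0.5]
gripper_width: 51.3
```

```bash
python3 look.py 13
```

```text
20.35 [576.54549896  42.40279083  40.17684288] [-0.89840334 -0.08923824 -0.67291417]
```

View pics/s13.png

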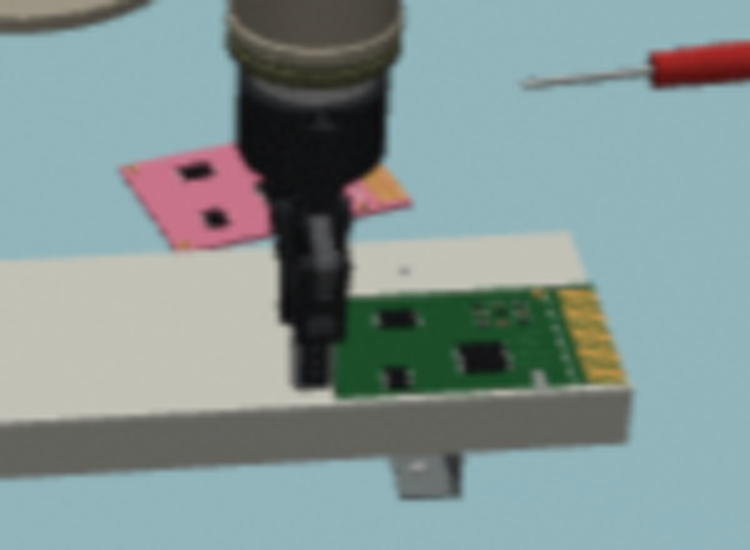

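View pics/d13.png

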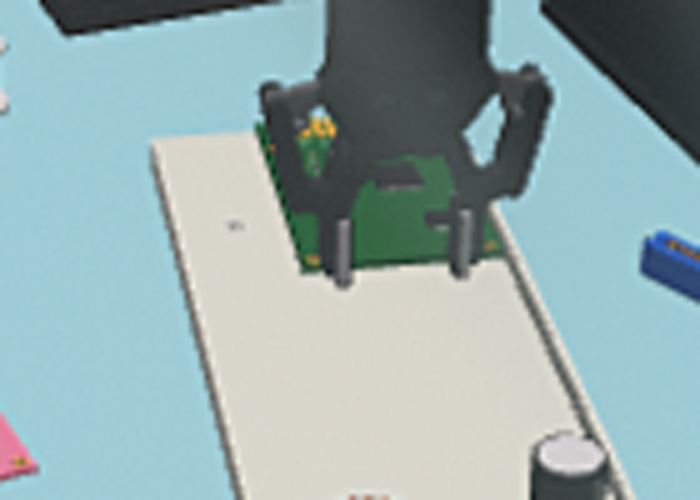

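Call:
play_rows:
  commands:
    - {"linear": [0.019,0.132,0],"rotation": [0,0,0],"jaw": -0.2}
    - {"linear": [0.039,0.264,0],"rotation": [0,0,0],"jaw": -0.2}
    - {"linear": [0.058,0.396,0],"rotation": [0,0,0],"jaw": -0.2}
    - {"linear": [0.077,0.528,0],"rotation": [0,0,0],"jaw": -0.2}
    - {"linear": [0.096,0.66,0],"rotation": [0,0,0],"jaw": -0.2}

```text
time: 20.85
eef_pos: [579.4, 61.6, 40.2]
ee_rot: [-1.138, 1.314, -1.314]
contact_force: [-0.4, -1.2, 0.4]
gripper_width: 51.2
```

Call:
play_rows:
  commands:
    - {"linear": [0.014,0.1,0],"rotation": [0,0,0],"jaw": -0.2}
    - {"linear": [0.029,0.2,0],"rotation": [0,0,0],"jaw": -0.2}
    - {"linear": [0.044,0.3,0],"rotation": [0,0,0],"jaw": -0.2}
    - {"linear": [0.05,0.35,0],"rotation": [0,0,0],"jaw": -0.2}
    - {"linear": [0.056,0.38,0],"rotation": [0,0,0],"jaw": -0.2}

```text
time: 21.35
eef_pos: [581.0, 72.7, 40.2]
ee_rot: [-1.138, 1.314, -1.314]
contact_force: [-1.0, -1.3, 0.9]
gripper_width: 51.2
```

Call:
play_rows:
  commands:
    - {"linear": [-0.019,-0.132,0],"rotation": [0,0,0],"jaw": -0.2}
    - {"linear": [-0.058,-0.396,0],"rotation": [0,0,0],"jaw": -0.2}
    - {"linear": [-0.07,-0.5,0.8],"rotation": [0,0,0],"jaw": -0.2}
    - {"linear": [-0.07,-0.5,2],"rotation": [0,0,0],"jaw": -0.2}
    - {"linear": [-0.07,-0.5,3],"rotation": [0,0,0],"jaw": -0.2}

```text
time: 21.85
eef_pos: [578.8, 56.2, 131.6]
ee_rot: [-1.137, 1.315, -1.316]
contact_force: [1.1, 0.4, 1.1]
gripper_width: 51.2
```

```bash
python3 look.py 14;python3 - <<'E'
from station import get_obs,optics
from h import *
cv2.imwrite('pics/w14.png',optics.read_camera('wrist'))
E
```

```text
21.95 [581.57282978  56.45192363 134.79079337] [ 0.55821446 -0.28582058  0.44170558]
```

View pics/s14.png

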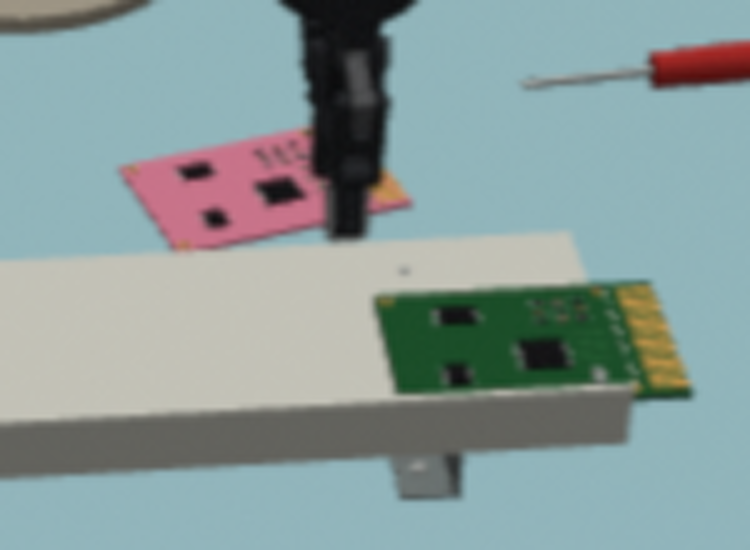

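View pics/d14.png

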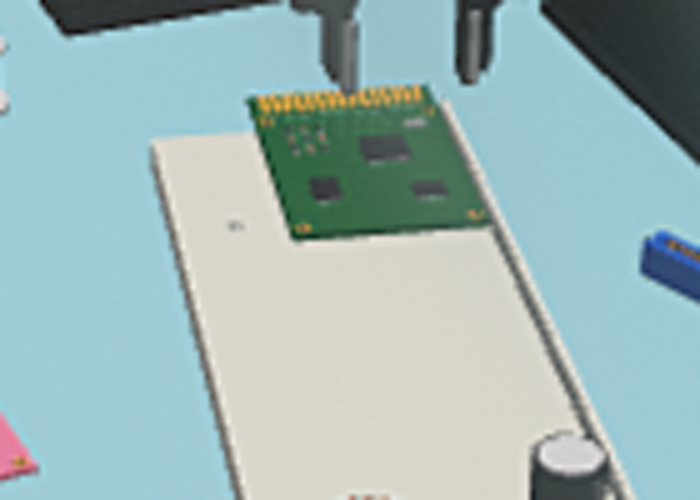

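View pics/w14.png

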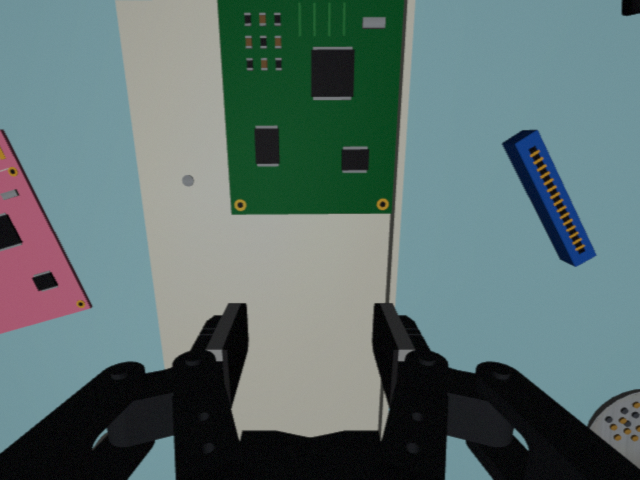

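The scene crop shows the gold strip clear past the open end (gold end (651,282)–(692,393); ledge end through (585,283)–(630,388)). The wrist view shows the back edge along the lip. Measuring the overhang.

```bash
python3 - <<'E'
from station import optics
from h import *
np.set_printoptions(precision=1,suppress=True)
S=optics.calibration('scene');D=optics.calibration('side');W=optics.calibration('wrist')
th=-0.145;ex=np.array([np.cos(th),np.sin(th)]);ey=np.array([-ex[1],ex[0]]);C=np.array([547,-3.4])
loc=lambda P:np.c_[(P[:,:2]-C)@ex,(P[:,:2]-C)@ey]
f=lambda c,p,o,z:loc(plane(c,np.array([p])/5.+o,z))
so=[290,180];do=[260,175]
print('scene gold front/rear front/ledge end',f(S,(651,282),so,64),f(S,(375,296),so,64),f(S,(571,233),so,60),f(S,(632,389),so,72))
print('side',f(D,(248,97),do,64),f(D,(293,240),do,64),f(D,(433,84),do,64),f(D,(152,145),do,60),f(D,(494,224),do,64))
w=lambda p,z:loc(plane(W,[p],z))
print('wrist rear corners',w((232,214),64),w((390,213),64),'lip foot',w((381,420),60),w((391,213),60),'front edges',w((118,0),60),w((164,350),60), 'board edges top',w((219,0),64),w((405,0),64))
for p,z in(((413,0),72),((399,213),72)):print(w(p,z))
E
python3 - <<'E'
import cv2
a=cv2.imread('pics/w14.png')[0:300,340:440]
cv2.imwrite('pics/w14z.png',cv2.resize(a,None,fx=5,fy=2,interpolation=cv2.INTER_CUBIC))
E
```

```text
scene gold front/rear front/ledge end [[-21.8 242.7]] [[-21.6  93.8]] [[-77.6 210.7]] [[ 81.5 209.7]]
side [[-22.3 242.6]] [[-22.9  87.6]] [[ 80.5 243.5]] [[-79.4 203. ]] [[79.  88.5]]
wrist rear corners [[-23.2  91.9]] [[74.7 92.5]] lip foot [[ 78.5 -66.4]] [[76.2 91.7]] front edges [[-78.5 208.5]] [[-77.7  -6.2]] board edges top [[-23.2 207.4]] [[ 75.5 207.5]]
[[ 77.9 205.1]]
[[78.3 94.1]]
```

View pics/w14z.png

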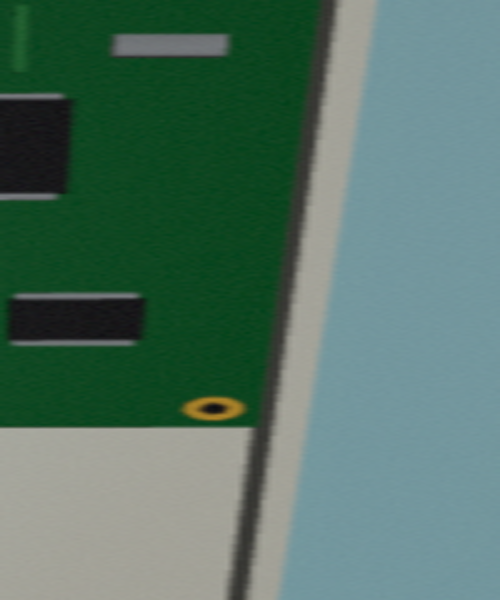

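All contacts overhang by about 32 mm against a 50 mm limit. The views leave up to ~1 mm doubt about the gap at the lip, so I'll press once gently along the front edge to confirm contact.

Call:
play_rows:
  commands:
    - {"linear": [-0.4,0.6,0],"rotation": [0,0,1],"jaw": -0.2}
    - {"linear": [-0.8,1.2,0],"rotation": [0,0,2],"jaw": -0.2}
    - {"linear": [-1.2,1.8,0],"rotation": [0,0,3],"jaw": -0.2}
    - {"linear": [-1.6,2.5,0],"rotation": [0,0,4],"jaw": -0.2}
    - {"linear": [-2.0,3.17,0],"rotation": [0,0,5],"jaw": -0.2}

```text
time: 22.5
eef_pos: [517.6, 152.8, 128.9]
ee_rot: [-1.425, 0.789, -0.787]
contact_force: [0.1, 0.3, 0.1]
gripper_width: 51.0
```

Call:
play_rows:
  commands:
    - {"linear": [0,0,0],"rotation": [0,0,1],"jaw": -0.2}
    - {"linear": [0,0,0],"rotation": [0,0,2],"jaw": -0.2}
    - {"linear": [0,0,0],"rotation": [0,0,3],"jaw": -0.2}
    - {"linear": [0,0,0],"rotation": [0,0,4],"jaw": -0.2}
    - {"linear": [0,0,0],"rotation": [0,0,5],"jaw": -0.2}

```text
time: 23.0
eef_pos: [518.1, 152.1, 128.9]
ee_rot: [-1.558, 0.247, -0.244]
contact_force: [0.0, 0.3, -0.9]
gripper_width: 51.2
```

Call:
play_rows:
  commands:
    - {"linear": [0,0,0],"rotation": [0,0,1],"jaw": -0.2}
    - {"linear": [0,0,0],"rotation": [0,0,1.25],"jaw": -0.2}
    - {"linear": [0,0,0],"rotation": [0,0,1.25],"jaw": -0.2}
    - {"linear": [0,0,0],"rotation": [0,0,1.25],"jaw": -0.2}
    - {"linear": [0,0,0],"rotation": [0,0,1.25],"jaw": -0.2}

```text
time: 23.5
eef_pos: [518.6, 152.4, 129.7]
ee_rot: [-1.568, 0.114, -0.113]
contact_force: [0.8, 1.3, 1.0]
gripper_width: 51.0
```

```bash
python3 - <<'E'
from station import get_obs,optics
from h import *
o=get_obs();R=cv2.Rodrigues(o['ee_rot'])[0];print(o['time'],o['eef_pos'],R.round(3)[:,2],o['q'].round(2))
cv2.imwrite('pics/w15.png',optics.read_camera('wrist'))
th=-0.145;ex=np.array([np.cos(th),np.sin(th)]);ey=np.array([-ex[1],ex[0]]);p=o['eef_pos'][:2]-[547,-3.4];print(p@ex,p@ey)
E
```

```text
23.5 [518.64372453 152.43812639 129.73336126] [ 0.144  0.99  -0.   ] [-0.72  0.27  0.44  1.74 -0.13  1.16  1.19]
-50.57613157257036 150.10547928259044
```

View pics/w15.png

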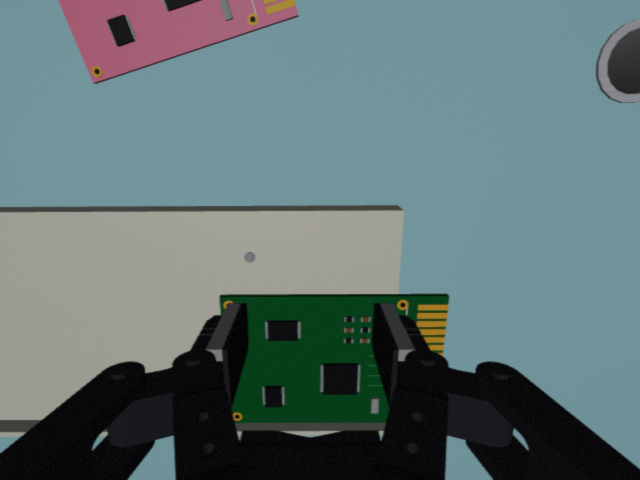

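Call:
play_rows:
  commands:
    - {"linear": [0,0,-1],"rotation": [0,0,0],"jaw": -0.2}
    - {"linear": [0,0,-2],"rotation": [0,0,0],"jaw": -0.2}
    - {"linear": [0,0,-2.7],"rotation": [0,0,0],"jaw": -0.2}
    - {"linear": [0,0,-2.95],"rotation": [0,0,0],"jaw": -0.2}
    - {"linear": [0,0,-2.95],"rotation": [0,0,0],"jaw": -0.2}

```text
time: 24.05
eef_pos: [518.5, 152.5, 41.1]
ee_rot: [-1.569, 0.114, -0.112]
contact_force: [0.0, -0.2, -0.2]
gripper_width: 51.4
```

Call:
play_rows:
  commands:
    - {"linear": [0.1,-0.0145,0],"rotation": [0,0,0],"jaw": -0.2}
    - {"linear": [0.2,-0.029,0],"rotation": [0,0,0],"jaw": -0.2}
    - {"linear": [0.3,-0.0435,0],"rotation": [0,0,0],"jaw": -0.2}
    - {"linear": [0.4,-0.058,0],"rotation": [0,0,0],"jaw": -0.2}
    - {"linear": [0.45,-0.065,0],"rotation": [0,0,0],"jaw": -0.2}

```text
time: 24.55
eef_pos: [533.0, 150.6, 42.1]
ee_rot: [-1.568, 0.113, -0.113]
contact_force: [-0.2, -0.0, 0.0]
gripper_width: 51.1
```

z is a bit high (tip ~3 mm above the ledge). Lowering 1.7 mm before contact, then pressing slowly.

Call:
play_rows:
  commands:
    - {"linear": [0,0,-0.03],"rotation": [0,0,0],"jaw": -0.2}
    - {"linear": [0,0,-0.055],"rotation": [0,0,0],"jaw": -0.2}
    - {"linear": [0,0,-0.055],"rotation": [0,0,0],"jaw": -0.2}
    - {"linear": [0.02,-0.003,-0.055],"rotation": [0,0,0],"jaw": -0.2}
    - {"linear": [0.04,-0.006,-0.055],"rotation": [0,0,0],"jaw": -0.2}

```text
time: 25.05
eef_pos: [533.6, 150.6, 40.1]
ee_rot: [-1.568, 0.113, -0.113]
contact_force: [-0.6, -0.1, 0.1]
gripper_width: 51.2
```

Call:
play_rows:
  commands:
    - {"linear": [0.015,-0.002,0],"rotation": [0,0,0],"jaw": -0.2}
    - {"linear": [0.03,-0.004,0],"rotation": [0,0,0],"jaw": -0.2}
    - {"linear": [0.045,-0.006,0],"rotation": [0,0,0],"jaw": -0.2}
    - {"linear": [0.06,-0.008,0],"rotation": [0,0,0],"jaw": -0.2}
    - {"linear": [0.06,-0.008,0],"rotation": [0,0,0],"jaw": -0.2}

```text
time: 25.55
eef_pos: [534.9, 150.4, 39.9]
ee_rot: [-1.568, 0.113, -0.112]
contact_force: [-2.1, 0.0, 1.6]
gripper_width: 51.3
```

Call:
play_rows:
  commands:
    - {"linear": [0.01,-0.0015,0],"rotation": [0,0,0],"jaw": -0.2}
    - {"linear": [0.02,-0.003,0],"rotation": [0,0,0],"jaw": -0.2}
    - {"linear": [0.03,-0.0045,0],"rotation": [0,0,0],"jaw": -0.2}
    - {"linear": [0.03,-0.0045,0],"rotation": [0,0,0],"jaw": -0.2}
    - {"linear": [0.03,-0.0045,0],"rotation": [0,0,0],"jaw": -0.2}

```text
time: 26.05
eef_pos: [535.1, 150.4, 39.8]
ee_rot: [-1.568, 0.114, -0.111]
contact_force: [-7.0, -0.1, 3.2]
gripper_width: 51.4
```

Contact at 7 N; the board is on the lip. Backing off and lifting clear.

Call:
play_rows:
  commands:
    - {"linear": [-0.1,0.0145,0],"rotation": [0,0,0],"jaw": -0.2}
    - {"linear": [-0.5,0.07,0],"rotation": [0,0,0],"jaw": -0.2}
    - {"linear": [-0.9,0.13,0.1],"rotation": [0,0,0],"jaw": -0.2}
    - {"linear": [-1.0,0.14,1.2],"rotation": [0,0,0],"jaw": -0.2}
    - {"linear": [-1.0,0.14,2.5],"rotation": [0,0,0],"jaw": -0.2}

```text
time: 26.55
eef_pos: [503.7, 154.3, 114.7]
ee_rot: [-1.57, 0.115, -0.11]
contact_force: [0.7, 0.4, 1.0]
gripper_width: 51.2
```

Call:
play_rows:
  commands:
    - {"linear": [0,0,1],"rotation": [0,0,0],"jaw": -0.2}
    - {"linear": [0,0,2.3],"rotation": [0,0,0],"jaw": -0.2}
    - {"linear": [0,0,3.3],"rotation": [0,0,0],"jaw": -0.2}
    - {"linear": [0,0,3.5],"rotation": [0,0,0],"jaw": -0.2}
    - {"linear": [0,0,3.5],"rotation": [0,0,0],"jaw": -0.2}

```text
time: 27.05
eef_pos: [506.4, 154.7, 221.3]
ee_rot: [-1.566, 0.111, -0.114]
contact_force: [-0.2, -0.0, -0.4]
gripper_width: 51.1
```

```bash
python3 look.py 16; python3 - <<'E'
from station import get_obs,optics
from h import *
cv2.imwrite('pics/w16.png',optics.read_camera('wrist'))
W=optics.calibration('wrist');import json
json.dump({k:np.array(v).tolist() for k,v in W.items()},open('w16.json','w'))
cv2.imwrite('pics/side16.png',optics.read_camera('side'))
E
```

```text
27.15 [505.36592509 154.3815984  218.99382506] [ 0.09369343  1.43420323 -0.40986839]
```

View pics/w16.png

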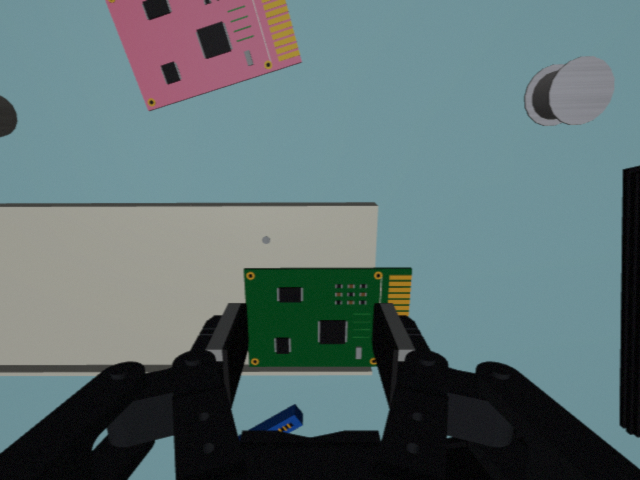

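View pics/s16.png

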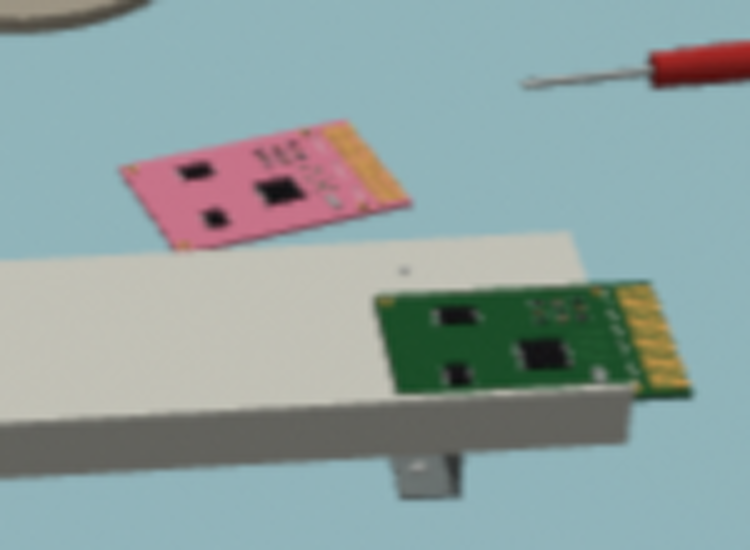

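View pics/side16.png

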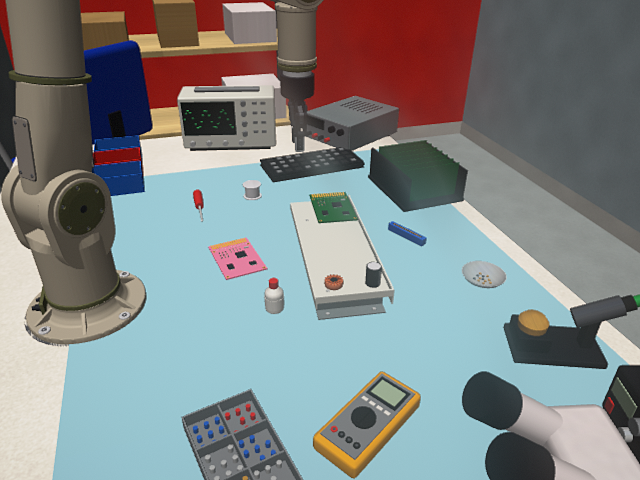

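The board lies parallel to the lip, with the gold fully past the end (wrist row 268: ledge end ~375, gold end 411, board rear 245, which is about 32 mm of overhang). The bystanders sit at the same pixels as at the start, and the robot is clear. Handing in.

```bash
python3 - <<'E'
from station import workorder,get_obs
print(workorder.hand_in(),get_obs()['time'])
E
```

```text
the job is handed in; nothing more can be done
the job is handed in; nothing more can be done
```

I pushed the green board back until it sat square on the lip, then slid it along the lip from its rear end. After that I pressed its front edge once more to confirm it was seated, and lifted the arm clear. The job was handed in at about 27 s of the 51 s allowed.

**Last checks:**
- **Overhang:** about 32–33 mm, measured in the scene and wrist views. That clears the 20 mm of contacts and stays under the 50 mm limit.
- **Against the lip:** contact reached 9 N on the first push and 7 N on the last. The board's edges look parallel to the ledge, and its height looked unchanged throughout.
- **Other things on the bench:** in the side view they look to be where they started. I compared them by eye.

**What disagreed:**
- **Fingertip height:** the pictures and the touch on the ledge put the fingertips about 21 mm above the reported TCP, while the text puts them 19 mm ahead of it. I went by the touch.
- **Ledge angle:** the two presses gave about -0.133 rad and the cameras -0.138 to -0.151. The slide therefore leaned slightly into the lip.
- **Ledge end:** the side view put the open end about 7 mm short of the other views, because its pixels are coarse there. On that reading the overhang would be about 40 mm, still within limits.

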